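Dock the kiln-prop tray and pack it

ROBOT

A 6-joint arm with a two-finger parallel gripper is mounted at the origin on a cart in front of the work surface, level with it; the furniture and walls round the work are solid. World frame = base frame: x ahead of the robot, y to its left, z up, the work surface at z = 0. Lengths are in m, angles in degrees, forces in N, time in s.
With the tool pointing down it reaches from about 0.3 to 0.75 m from the base axis. Payload 8.5 kg.
Tool frame: the origin (TCP) lies midway between the tips of the shut fingers; the grasp point (between the pads) lies 19 mm behind it; z points along the fingers, y is the line along which they close (so a half turn about z gives the same grasp; the last joint's range is limited). The gripper opens to 85 mm and grips with 20 to 120 N. Pads are 22 mm wide; open, the fingers measure 114 mm over their backs; the gripper's body (76 mm by 85 mm) begins 54 mm behind the grasp point. The pads swing forward as they close: fully open they stand 13 mm farther back than shut.
Start: joints at [57.622, 21.807, 74.336, -0, 83.858, -12.336], TCP at [0.188, 0.517, 0.231] pointing down, gripper open.
Joint ranges: [-178.18, 178.18], [-50.72, 133.34], [12.68, 142.11], [-81.47, 261.47], [9.98, 163.14], [-165.26, 165.26]. Speed limits (degrees/s): [136.94, 136.94, 180, 180, 180, 180].

INTERFACE

Orientations are given as [roll, pitch, yaw] about the fixed x, y, z axes, in that order (R = Rz(yaw) Ry(pitch) Rx(roll)).
In Python, from plant import get_obs, cams, order gives the robot as it stands.
- The arm moves only by the tool carry_out, never from a script. Its argument "increments" is a list of rows, each an object of numbers: "x", "y", "z": the shift along the tool's x, y, z as a fraction of full scale; "turn": the turn about the tool's z as a fraction of full scale; "gripper": the opening, from -1 (shut) to 1 (fully open). A call has 1 to 8 rows; each row shifts and turns the commanded pose from where the row before left it, along the tool's axes as they then stand; what a row does not reach is not made up. Full scale, the value 1, is 0.5 m for a shift and 180 degrees for a turn. A row lasts 1/10 s, in which the tool goes at most 50 mm and 8.59 degrees, less where a joint would pass 70% of its speed; a pose out of reach is approached as far as the arm can. A call with a number of a shift or a turn outside -1 to 1 is refused whole. A call with a gripper value outside its range is refused whole. The fingers move at their own pace and stop on an object; "newtons" is the grip in N (left out, the last holds). Time passes only in rows, so rows that do not move let the fingers close. It gives the time, the measured TCP pose, the force, the opening and the grip force at its end, in the units of the state.
- get_obs(): the state, without advancing time (a new reading comes with each control period).
- cams.read_camera(name): name is "scene" or "top" or "wrist"; returns a dict with "frame" (384x512x3 uint8, red, green, blue), "camera_matrix" (3x3 intrinsics, pixels), "dist" ([k1, k2, p1, p2, k3] as OpenCV has them; the pictures are not rectified), "eye" and "attitude" of the camera in the world. Camera axes: x right, y down, z forward; pixel columns grow to the right and rows downward; lengths in m; the calibration is good to about 2 mm. A picture is of the moment at which its call begins. There is no depth.
- order.hand_in(): hands the job in; it is judged then, once.
Trained networks look in a picture, given as the dict that the camera call returned (one of the last four; its "shot" number tells which), for a name from the list of things; names that differ only in an ending like _2 or _b are one class to them, and where a whole thing is asked for, a point or a joint stands for the part that bears it (a point fixed in the world has none). Each returns a list of dicts, best first, with "p" (0 to 1); they miss things now and then, are a little off and sometimes report something else, mostly with a low value. They report only what shows in the picture. A call takes as long as a camera call. They do not tell look-alikes from the thing itself.
- cams.silhouettes(target, picture): "region" (384x512 bool, what is visible of it) and "rect" ([centre column, centre row, width, height] as shares, 0 to 1, of the picture: columns of its width, rows of its height, round what is visible of it).
- cams.pinpoint(target, picture): "centre" ([column, row] as shares, 0 to 1, of the picture: columns of its width, rows of its height: a listed point, or the origin of a listed thing).
The state is a dict: "time": time; "joint_positions": joint angles; "qd": joint speeds; "tau": joint torques, N m; "tcp_pos": TCP position; "tool_rot": TCP orientation; "wrist_force": force on the tool from outside, world axes, zero at the start; "torque": the same for the moment, N m; "width": opening from 0.0 (shut) to 1.0 (fully open); "finger_force": force on a finger pad.
Only numpy, scipy, OpenCV 4.12 (cv2) and the standard library are available. Lean on these libraries where they do the work, as an engineer would, in place of code of your own. Each camera call takes 0.05 s, during which the arm holds its last target. There are 200 camera calls.

TASK

The kiln-prop tray was left with the wrong end towards its dock: turn it end for end and slide it, nose first, fully home between the guide rails. Pack all the kiln props that stand on the table into the tray's two bays, each upright and down on the tray's floor, and leave the bolt and the jar where they are.

Things in the scene. Friction and masses are not known exactly. Their poses are not given: they have to be found in the camera images.
- dock_stop (a point): Fixed dock: two parallel aluminium guide rails, 20 mm high, 61 mm apart inside, running 200 mm from a wooden stop block (30 mm high, 104 mm wide), then flaring to about 78 mm at the open mouth (x = -0.235). No floor: the tray slides on the table. Point: centre of the stop's inner face, 12 mm up. Axes: x along the rails, pointing in from mouth to stop, z up.
- tray_grip (a point): Loose plywood tray, 303 x 56 x 24 mm, with an upright wooden grip tab 14 mm thick (y), 36 mm long (x), from 24 to 74 mm above the table, on a 40 mm bridge between its two bays. Point: on the tab, 50 mm above the tray's underside. Axes: x along the tray to its plain nose end, y across, z up. At the start the other end, with lugs, points to the dock.
- tray_nose (a point): Tip of the tray's plain nose (a 40 mm wide wooden block at the end without lugs), 165 mm along x from the tab, 12 mm above the tray's underside; axes as tray_grip. It meets the dock's stop when the tray is fully home.
- tray: The tray (about 0.35 kg); origin on its underside below the tab, axes as tray_grip. Open bays 48 mm wide, 18 mm deep, floor 6 mm thick, side walls 4 mm: x = 0.020 to 0.148 (nose bay, 128 mm) and -0.133 to -0.020 (rear bay, 113 mm). All five props fit only if shared rightly. At x = -0.126 to -0.138 steel lugs, 98 mm over both, too wide for the rails.
- long_block_mid (a point): A cream kiln prop, rectangular block 64 mm long (its x) x 40 mm wide (its y) x 46 mm tall, with a thin grey line along each long side, standing upright on the table at the start (may be absent in a run). Point: its centre, half-way up, 23 mm above its foot. z up; grip it across y, the 40 mm width.
- short_block_mid (a point): A cream kiln prop, rectangular block 50 mm long (its x) x 40 mm wide (its y) x 48 mm tall, with a thin grey line along each long side, standing upright on the table at the start (may be absent in a run). Point: its centre, half-way up, 24 mm above its foot. z up; grip it across y, the 40 mm width.
- square_post_mid (a point): A cream kiln prop, square post 40 mm long (its x) x 40 mm wide (its y) x 52 mm tall, with a thin grey line along each long side, standing upright on the table at the start (may be absent in a run). Point: its centre, half-way up, 26 mm above its foot. z up; grip it across y, the 40 mm width.
- flat_post_mid (a point): A cream kiln prop, flat post 28 mm long (its x) x 40 mm wide (its y) x 50 mm tall, with a thin grey line along each long side, standing upright on the table at the start (may be absent in a run). Point: its centre, half-way up, 25 mm above its foot. z up; grip it across y, the 40 mm width.
- round_post_mid (a point): A cream kiln prop, round post, 40 mm in diameter x 54 mm tall, with a grey dot on top, standing upright on the table at the start (may be absent in a run). Point: its centre, half-way up, 27 mm above its foot. z up; any yaw will do.
- long_block: The same kiln prop as long_block_mid; origin at the centre of its foot.
- short_block: The same kiln prop as short_block_mid; origin at the centre of its foot.
- square_post: The same kiln prop as square_post_mid; origin at the centre of its foot.
- flat_post: The same kiln prop as flat_post_mid; origin at the centre of its foot.
- round_post: The same kiln prop as round_post_mid; origin at the centre of its foot.
- panel_edge (a point): Near edge of a fixed, tall dark wooden panel, 19 mm thick, that stands on the table from here straight back (x = 0.59 to 0.95) to above 0.7 m high, between the dock and the props at the back. Point: on that edge, 0.20 m above the table. Keep the arm in front of it when crossing from one side to the other.
- bolt_m12: Bystander: a grey M12 bolt standing on its head, 49 mm tall, at the right of the table. Origin: underside.
- slip_jar: Bystander: a closed jar with a blue lid, 66 mm in diameter, 88 mm tall, at the left beyond the dock (another like it is fixed in the far corner). Origin: underside.
There are look-alikes about, which are no part of the job. Leave any purple look-alike of the long_block alone.

How it is judged:
By the outcome, as a careful person would: the job done as asked, in the order asked, and still so for the second after the job is handed in, with the robot touching nothing.
Of long_block, short_block, square_post, flat_post, round_post only 4 to 5 are there at a start; the rules pass over those that are not, and their reading is None.
At some moment in a run one of long_block, short_block may be knocked a few centimetres aside while the robot is not near it.
Once in a run the grip may slacken for a moment while it holds something.
It also fails if it takes over 210 s, if anything falls off the work surface, if the arm or the gripper's body presses on something with over 40 N, if the wrist force passes 120 N, or if a joint passes its speed limit or range.

## Working session

There is one attempt and no reset: what is moved stays moved. The work goes in short steps, Python scripts to look and compute and a tool call to move; the robot and the scene stay as the last step left them, time stands still between calls to the robot, and variables do not carry over. Pictures are saved under pics/ and viewed, at most 14 in all, crops included, and the job is handed in when it is done.

Besides the shell and the picture viewer there is one more tool, called after "Emit:" as a command line: name --argument value ..., lists and objects as JSON in quotes. carry_out: Moves the arm, as the interface text tells. Shift numbers are shares of 0.5 m and turn numbers shares of 180 degrees, none past 1 either way. Its arguments: {"type":"object","properties":{"increments":{"type":"array"},"newtons":{"type":"number"}},"required":["increments"]}

```bash
mkdir -p pics; cat > h.py <<'E'
import numpy as np, cv2
from scipy.spatial.transform import Rotation as R
from plant import get_obs, cams, order
def shot(n): return cams.read_camera(n)
def camRt(p):
    a=np.array(p['attitude'],float)
    Rm=a if a.shape==(3,3) else R.from_euler('xyz',a,degrees=True).as_matrix()
    return Rm,np.array(p['eye'],float)
def ray(p,uv):
    Rm,e=camRt(p); q=cv2.undistortPoints(np.array([[uv]],float),np.array(p['camera_matrix'],float),np.array(p['dist'],float))[0,0]
    return e,Rm@np.array([q[0],q[1],1.])
def atz(p,uv,z):
    e,d=ray(p,uv); return e+d*(z-e[2])/d[2]
def proj(p,X):
    Rm,e=camRt(p); X=np.atleast_2d(X); 
    c=(X-e)@Rm
    return cv2.projectPoints(c,np.zeros(3),np.zeros(3),np.array(p['camera_matrix'],float),np.array(p['dist'],float))[0][:,0]
def pix(c): return [c[0]*512,c[1]*384]
def save(p,name,crop=None,scale=1):
    f=p['frame'][...,::-1]
    if crop: f=f[crop[1]:crop[3],crop[0]:crop[2]]
    cv2.imwrite('pics/'+name,cv2.resize(f,None,fx=scale,fy=scale,interpolation=cv2.INTER_CUBIC))
E
python3 - <<'E'
from h import *
o=get_obs(); print(o)
Z=dict(dock_stop=.012,tray_grip=.05,tray_nose=.012,long_block_mid=.023,short_block_mid=.024,square_post_mid=.026,flat_post_mid=.025,round_post_mid=.027,panel_edge=.2,bolt_m12=0,slip_jar=0)
for n in ('top','scene'):
    p=shot(n); save(p,n+'0.png',scale=1.5); print(n,p['eye'],p['attitude'],p['camera_matrix'])
    for t,z in Z.items():
        for r in cams.pinpoint(t,p)[:4]:
            u=pix(r['centre']); print(t,round(r['p'],2),np.round(u),np.round(atz(p,u,z),3))
E
```

```text
{'time': 0.0, 'joint_positions': array([ 5.76225336e+01,  2.18426961e+01,  7.43869980e+01, -1.63825833e-03,
        8.38570844e+01, -1.23375901e+01]), 'qd': array([ 0.08581652, -0.03253379, -0.06568557, -0.0637653 ,  0.07758034,
       -0.04901143]), 'tau': array([-1.68636320e-04, -4.48467851e+01, -2.31276709e+01, -2.52638119e-04,
        4.81223702e-03, -8.93468467e-06]), 'tcp_pos': array([0.18833071, 0.51642946, 0.23068258]), 'tool_rot': array([-1.79914878e+02, -1.69510946e-02,  1.59960288e+02]), 'wrist_force': array([-0.06778734,  0.11623896, -0.42341944]), 'torque': array([-0.03324384, -0.01554134, -0.03405987]), 'finger_force': 0.0, 'width': 1.0022151360228901}
top [ 0.3977904  -0.0553012   1.50386891] [-173.03487029    1.32628111  -91.20391963] [[383.92924066   0.         254.58166973]
 [  0.         383.92924066 187.59188971]
 [  0.           0.           1.        ]]
dock_stop 0.64 [152. 224.] [0.446 0.377 0.012]
tray_grip 0.61 [269. 214.] [ 0.475 -0.077  0.05 ]
tray_nose 0.17 [294. 171.] [ 0.642 -0.18   0.012]
long_block_mid 0.73 [240. 153.] [0.718 0.031 0.023]
long_block_mi
[... 634 characters left out ...]
7 ]
 [  0.         477.8696111  197.22367504]
 [  0.           0.           1.        ]]
dock_stop 0.81 [182. 161.] [0.458 0.391 0.012]
tray_grip 0.92 [234. 220.] [ 0.482 -0.061  0.05 ]
tray_nose 0.92 [236. 271.] [ 0.405 -0.241  0.012]
long_block_mid 0.91 [265. 322.] [ 0.394 -0.459  0.023]
long_block_mid 0.62 [281. 194.] [0.711 0.018 0.023]
short_block_mid 0.77 [295. 235.] [ 0.649 -0.191  0.024]
square_post_mid 0.62 [283. 213.] [ 0.667 -0.079  0.026]
flat_post_mid 0.49 [299. 300.] [ 0.52  -0.434  0.025]
panel_edge 0.86 [235. 143.] [0.589 0.158 0.2  ]
bolt_m12 0.63 [296. 335.] [ 0.459 -0.525 -0.   ]
bolt_m12 0.21 [281. 214.] [ 0.671 -0.054  0.   ]
slip_jar 0.67 [212. 145.] [0.62  0.459 0.   ]
```

View pics/top0.png

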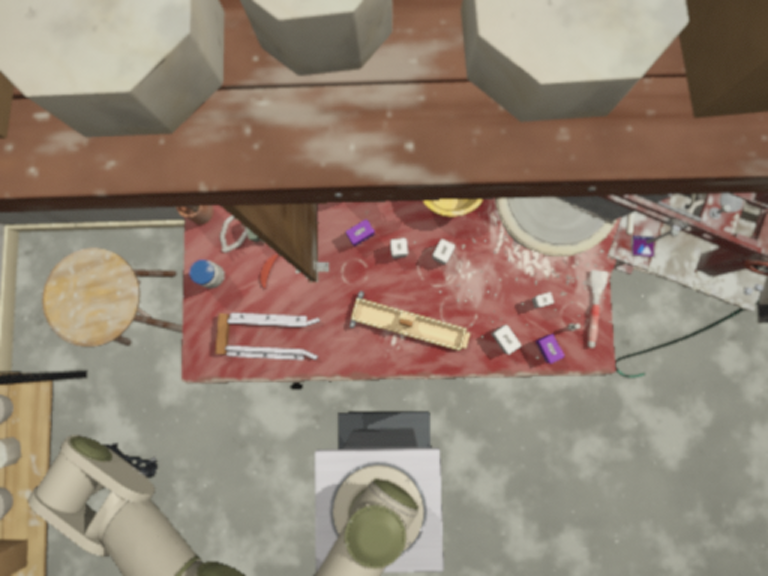

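View pics/scene0.png

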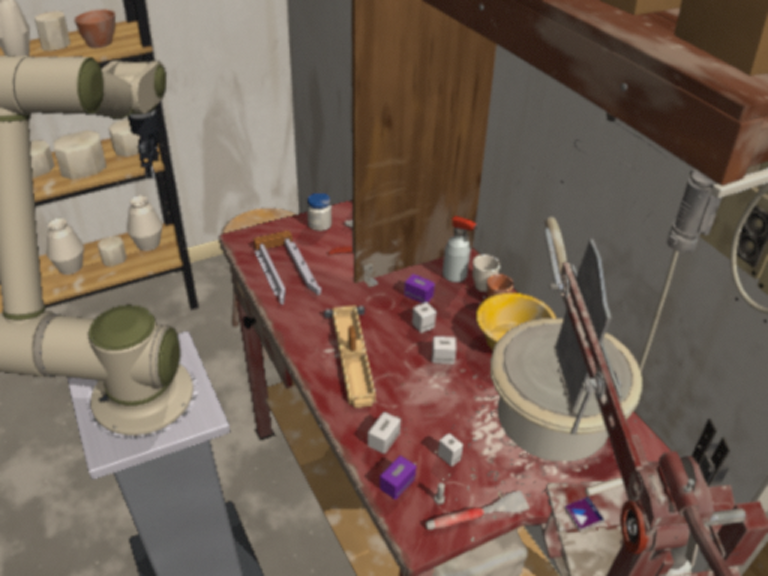

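Four cream props show in the top picture: long at about (338,227), short (296,167), square (266,164) and flat (362,199), in original pixels. I see no round post. The purple blocks at (240,154) and (366,233) are look-alikes and stay put. Tray lugs point towards the dock on the left. I'll fly over the dock first for a wrist look.

```bash
cat >> h.py <<'E'
def plan(*wps,pose=None,grip=None):
    """world waypoints (x,y,z,yaw) -> rows in tool axes, commanded from the measured pose"""
    o=get_obs(); cur=np.array([*o['tcp_pos'],o['tool_rot'][2]]) if pose is None else np.array(pose,float)
    rows=[]
    for w in wps:
        w=np.array(w,float); d=w-cur; d[3]=(d[3]+540)%360-180 if abs(d[3])>200 else d[3]
        n=max(1,int(np.ceil(max(np.linalg.norm(d[:3])/.046,abs(d[3])/8.4))))
        for k in range(n):
            y=np.radians(cur[3]+d[3]*k/n); dx,dy,dz=d[:3]/n
            X=dx*np.cos(y)+dy*np.sin(y); Y=dx*np.sin(y)-dy*np.cos(y)
            rows.append([round(float(v),4) for v in (X/.5,Y/.5,-dz/.5,-d[3]/n/180)])
        cur=cur+d
    for i in range(0,len(rows),8):
        print('--call'); [print(*r) for r in rows[i:i+8]]
def st():
    o=get_obs(); print('t%.1f'%o['time'],np.round(o['tcp_pos'],4),np.round(o['tool_rot'],1),'w%.2f f%.1f'%(o['width'],o['finger_force']),np.round(o['wrist_force'],1),'q',np.round(o['joint_positions'],0))
E
python3 - <<'E'
from h import *
plan((.42,.20,.40,90))
E
```

```text
--call
-0.0652 -0.0436 -0.0337 0.0389
-0.07 -0.0354 -0.0337 0.0389
-0.0738 -0.0266 -0.0337 0.0389
-0.0765 -0.0174 -0.0337 0.0389
-0.0781 -0.0079 -0.0337 0.0389
-0.0784 0.0016 -0.0337 0.0389
-0.0777 0.0112 -0.0337 0.0389
-0.0757 0.0205 -0.0337 0.0389
--call
-0.0727 0.0296 -0.0337 0.0389
-0.0685 0.0382 -0.0337 0.0389
```

Emit:
carry_out --increments '[{"x": -0.065,"y": -0.044,"z": -0.034,"turn": 0.039,"gripper": 1},{"x": -0.07,"y": -0.035,"z": -0.034,"turn": 0.039},{"x": -0.074,"y": -0.027,"z": -0.034,"turn": 0.039},{"x": -0.0765,"y": -0.017,"z": -0.034,"turn": 0.039},{"x": -0.078,"y": -0.008,"z": -0.034,"turn": 0.039},{"x": -0.078,"y": 0.002,"z": -0.034,"turn": 0.039},{"x": -0.078,"y": 0.011,"z": -0.034,"turn": 0.039},{"x": -0.076,"y": 0.02,"z": -0.034,"turn": 0.039}]'

```text
invalid input at $.increments[1]: expected keys x, y, z, turn, gripper
```

Emit:
carry_out --increments '[{"x": -0.073,"y": 0.03,"z": -0.034,"turn": 0.039},{"x": -0.068,"y": 0.038,"z": -0.034,"turn": 0.039},{"x": 0}]'

```text
invalid input at $.increments[0]: expected keys x, y, z, turn, gripper
```

```bash
python3 - <<'E'
from h import *
st(); p=shot('wrist'); print(p['eye'],p['attitude']); save(p,'w1.png',scale=1.5)
for t,z in dict(dock_stop=.012,tray_grip=.05,tray_nose=.012,panel_edge=.2,slip_jar=0).items():
    for r in cams.pinpoint(t,p)[:2]:
        u=pix(r['centre']); print(t,round(r['p'],2),np.round(u),np.round(atz(p,u,z),4))
E
```

```text
t1.2 [0.1885 0.5167 0.2313] [180.  -0. 160.] w1.00 f0.0 [0.3 1.1 0.3] q [ 58.  22.  74.   0.  84. -12.]
[0.10909887 0.54557118 0.37562305] [ 1.60865679e+02 -3.03538397e-02  6.99922790e+01]
dock_stop 0.71 [235. 349.] [0.4562 0.3783 0.012 ]
```

View pics/w1.png

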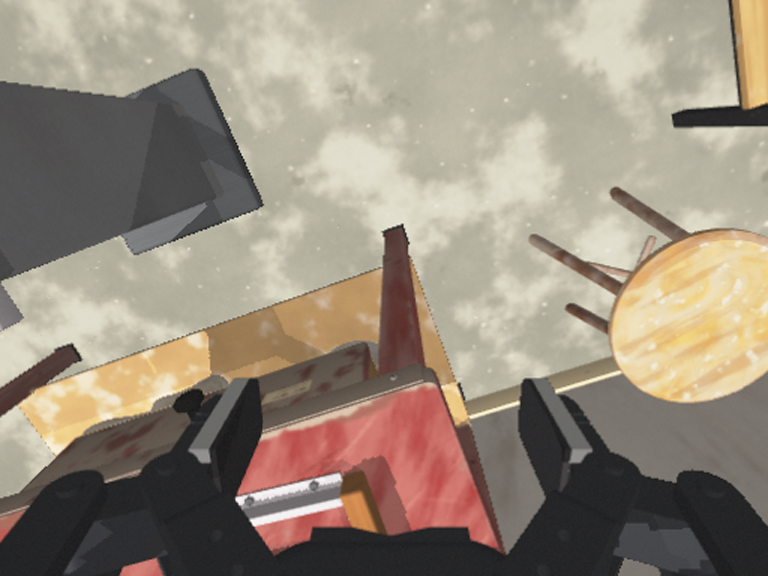

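The first move was refused (every row needs all keys). The wrist view shows the table corner and part of the dock, rail end near (340,490). Resending with complete rows.

Emit:
carry_out --increments '[{"x": -0.065,"y": -0.044,"z": -0.034,"turn": 0.039,"gripper": 1},{"x": -0.07,"y": -0.035,"z": -0.034,"turn": 0.039,"gripper": 1},{"x": -0.074,"y": -0.027,"z": -0.034,"turn": 0.039,"gripper": 1},{"x": -0.0765,"y": -0.017,"z": -0.034,"turn": 0.039,"gripper": 1},{"x": -0.078,"y": -0.008,"z": -0.034,"turn": 0.039,"gripper": 1},{"x": -0.078,"y": 0.002,"z": -0.034,"turn": 0.039,"gripper": 1},{"x": -0.078,"y": 0.011,"z": -0.034,"turn": 0.039,"gripper": 1},{"x": -0.076,"y": 0.02,"z": -0.034,"turn": 0.039,"gripper": 1}]'

```text
time: 2.3
tcp_pos: [0.3737, 0.2614, 0.3682]
tool_rot: [180.0, -0.0, 103.5]
wrist_force: [-0.1, 0.6, -0.7]
width: 0.997
finger_force: 0.0
```

Emit:
carry_out --increments '[{"x": -0.073,"y": 0.03,"z": -0.034,"turn": 0.039,"gripper": 1},{"x": -0.068,"y": 0.038,"z": -0.034,"turn": 0.039,"gripper": 1},{"x": 0,"y": 0,"z": 0,"turn": 0,"gripper": 1}]'

```text
time: 2.6
tcp_pos: [0.4217, 0.1966, 0.4027]
tool_rot: [179.8, 0.0, 89.3]
wrist_force: [-1.5, -0.5, 0.0]
width: 1.002
finger_force: 0.0
```

```bash
python3 - <<'E'
from h import *
st(); p=shot('wrist'); print(p['eye'],p['attitude']); save(p,'w2.png',scale=1.5)
for t,z in dict(dock_stop=.012,tray_grip=.05,tray_nose=.012,panel_edge=.2,slip_jar=0).items():
    for r in cams.pinpoint(t,p)[:2]:
        u=pix(r['centre']); print(t,round(r['p'],2),np.round(u),np.round(atz(p,u,z),4))
E
```

```text
t2.6 [0.4217 0.1966 0.4027] [179.8   0.   89.3] w1.00 f0.0 [-1.5 -0.5  0. ] q [ 10.   9.  65.  -0. 106.  11.]
[0.42234556 0.28112003 0.54698291] [160.89710118  -0.20737381  -0.67173603]
dock_stop 0.57 [277.  17.] [0.4519 0.3837 0.012 ]
tray_grip 0.75 [287. 282.] [ 0.4737 -0.0762  0.05  ]
tray_nose 0.69 [261. 333.] [ 0.4221 -0.2372  0.012 ]
panel_edge 0.74 [399. 189.] [0.591  0.1618 0.2   ]
```

View pics/w2.png

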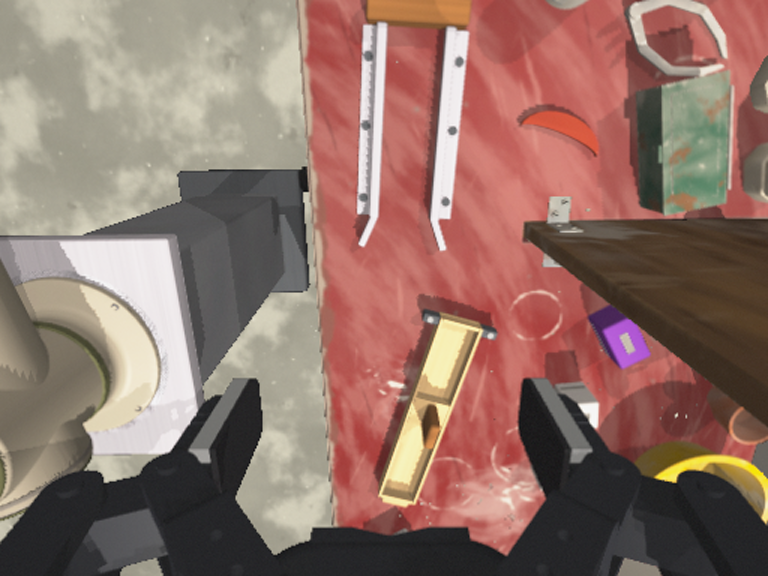

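Clear view: dock at the top (stop at (420,12), rails running down to (372,215) and (432,218)). The tray lies below with its lugs up at (430,318)/(488,332), tab at (432,425) and nose at (395,500). The panel edge is at right, around (525,235). Next I'll measure the rails.

```bash
python3 - <<'E'
from h import *
p=shot('wrist'); g=cv2.cvtColor(p['frame'],cv2.COLOR_RGB2HSV); S=g[...,1].astype(float);V=g[...,2]
for v in (25,60,100,130):
    print(v,'S',S[v,234:252].astype(int),S[v,282:314].astype(int)); print('V',V[v,234:252],V[v,282:314])
M=(S<70)&(V>90)
A=[];
for v in range(22,138,3):
    def span(lo,hi):
        x=np.where(M[v,lo:hi])[0]+lo; return x.min()-.5,x.max()+.5
    try:
        a,b=span(232,262);c,d=span(278,318)
        A.append([v]+[atz(p,[q,v],.02)[k] for q in (a,b,c,d) for k in (0,1)])
    except ValueError: pass
A=np.array(A)
for i in range(4):
    k=np.polyfit(A[:,2+2*i],A[:,1+2*i],1); print('edge',i,'x at y=.2,.3:',np.polyval(k,[.2,.3]), 'resid',np.std(np.polyval(k,A[:,2+2*i])-A[:,1+2*i]))
for v in (8,10,12,13,14,15,16,17,18,20): print(v,p['frame'][v,270],atz(p,[270,v],.03)[:2])
E
```

```text
25 S [136 137 136 137 140 136 141 133 126 133 138 140  48   9   7   6   7   7] [136 134 136 137 136 139 140 144 142 141 141 142 140 142 137 138 137 136
 120  44  14   7   4   5   5   4   7   8   7   6   5   5]
V [157 158 167 173 158 154 155 159 162 161 153 148 144 216 225 225 225 226] [159 160 159 160 158 156 157 156 156 156 155 156 157 156 123  98  99 101
  96  87 170 230 237 238 238 238 224 220 225 229 238 239]
60 S [126 124 121 123 124 121 121 121 120 118  99   7   4   4   7   8   7  13] [141 141 140 139 137 135 132 130 125 124 125 121 119 118 111  62  15   8
   4   4   4   5   5   5   5   5   4   3   3   3  14  76]
V [180 183 184 184 185 185 185 186 187 190 137 233 239 239 229 226 227 174] [174 172 177 180 180 181 183 185 175 169 169 129 105 106 110  99 100 225
 239 239 239 240 234 238 240 240 240 240 240 241 236 205]
100 S [111 112 111 114 116 117 120 119 113   9   5   8   8   7   7  12  13   9] [117 121 121 126 130 127 120 117 117 106 103  59  18   7   3   3   4   3
   8   6   4   4   4   4   4   3  39 103 112 111 113 113]
V [195 195 195 193 193 191 187 187 160 235 240 231 227 
[... 568 characters left out ...]
]
edge 0 x at y=.2,.3: [0.38539992 0.39232756] resid 0.0004830989512486319
edge 1 x at y=.2,.3: [0.41134956 0.41775038] resid 0.0005654364314366791
edge 2 x at y=.2,.3: [0.46964237 0.47721353] resid 0.0010498661008507065
edge 3 x at y=.2,.3: [0.49566361 0.50163011] resid 0.0019186239793518285
8 [189 126  71] [0.4341084 0.395125 ]
10 [184 123  70] [0.43413445 0.39253401]
12 [188 124  72] [0.43416059 0.38993278]
13 [189 125  73] [0.4341737  0.38862831]
14 [186 123  71] [0.43418683 0.38732126]
15 [179 118  69] [0.43419998 0.38601162]
16 [163 108  63] [0.43421316 0.38469939]
17 [126  84  49] [0.43422636 0.38338455]
18 [128  87  53] [0.43423958 0.38206711]
20 [145  91  71] [0.4342661  0.37942437]
```

```bash
python3 - <<'E'
from h import *
plan((.474,-.074,.19,72))
E
```

```text
--call
-0.0685 0.014 0.0528 0.0124
-0.0679 0.0167 0.0528 0.0124
-0.0672 0.0193 0.0528 0.0124
-0.0664 0.0219 0.0528 0.0124
-0.0655 0.0245 0.0528 0.0124
-0.0645 0.027 0.0528 0.0124
-0.0634 0.0295 0.0528 0.0124
-0.0622 0.032 0.0528 0.0124
```

Emit:
carry_out --increments '[{"x": -0.0685,"y": 0.014,"z": 0.053,"turn": 0.0124,"gripper": 1},{"x": -0.068,"y": 0.0167,"z": 0.053,"turn": 0.0124,"gripper": 1},{"x": -0.067,"y": 0.0193,"z": 0.053,"turn": 0.0124,"gripper": 1},{"x": -0.0665,"y": 0.022,"z": 0.053,"turn": 0.0124,"gripper": 1},{"x": -0.0655,"y": 0.0245,"z": 0.053,"turn": 0.0124,"gripper": 1},{"x": -0.0645,"y": 0.027,"z": 0.053,"turn": 0.0124,"gripper": 1},{"x": -0.0635,"y": 0.0295,"z": 0.053,"turn": 0.0124,"gripper": 1},{"x": -0.062,"y": 0.032,"z": 0.053,"turn": 0.0124,"gripper": 1}]'

```text
time: 3.75
tcp_pos: [0.4742, -0.0754, 0.1883]
tool_rot: [180.0, -0.0, 71.9]
wrist_force: [0.4, 0.1, 1.1]
width: 0.998
finger_force: 0.0
```

```bash
python3 - <<'E'
from h import *
st(); p=shot('wrist'); save(p,'w3.png',scale=1.5)
st()
for t,z in dict(tray_grip=.05,tray_nose=.012,tray=0,square_post_mid=.026,short_block_mid=.024).items():
    for r in cams.pinpoint(t,p)[:2]:
        u=pix(r['centre']); print(t,round(r['p'],2),np.round(u),np.round(atz(p,u,z),4))
for r in cams.silhouettes('tray',p)[:1]:
    m=r['region'].astype(np.uint8); c=max(cv2.findContours(m,0,2)[0],key=cv2.contourArea)
    w=np.array([atz(p,q[0],.024)[:2] for q in c]); b=cv2.minAreaRect(w.astype(np.float32)); print(b,cv2.boxPoints(b))
E
```

```text
t3.8 [ 0.4742 -0.0754  0.1883] [180.   -0.   71.9] w1.00 f0.0 [0.4 0.1 1.1] q [-23.  17.  89.   0.  74.  -5.]
t3.8 [ 0.4739 -0.079   0.1843] [-1.797e+02  1.000e-01  7.160e+01] w1.00 f0.0 [ 1.  -3.5 -3.7] q [-24.  18.  89.  -0.  73.  -5.]
tray_grip 0.61 [261. 183.] [ 0.4737 -0.0801  0.05  ]
tray_nose 0.62 [264. 299.] [ 0.4262 -0.2409  0.012 ]
tray 0.56 [257. 172.] [ 0.4689 -0.0814  0.    ]
square_post_mid 0.87 [444. 105.] [ 0.6658 -0.0665  0.026 ]
square_post_mid 0.49 [265. 298.] [ 0.4309 -0.2286  0.026 ]
short_block_mid 0.77 [447. 215.] [ 0.6559 -0.1872  0.024 ]
((0.46580949425697327, -0.09096507728099823), (0.2980968952178955, 0.09579695761203766), 71.92554473876953) [[ 0.37403196 -0.21779798]
 [ 0.46510172 -0.24751924]
 [ 0.557587    0.03586783]
 [ 0.46651727  0.06558909]]
```

View pics/w3.png

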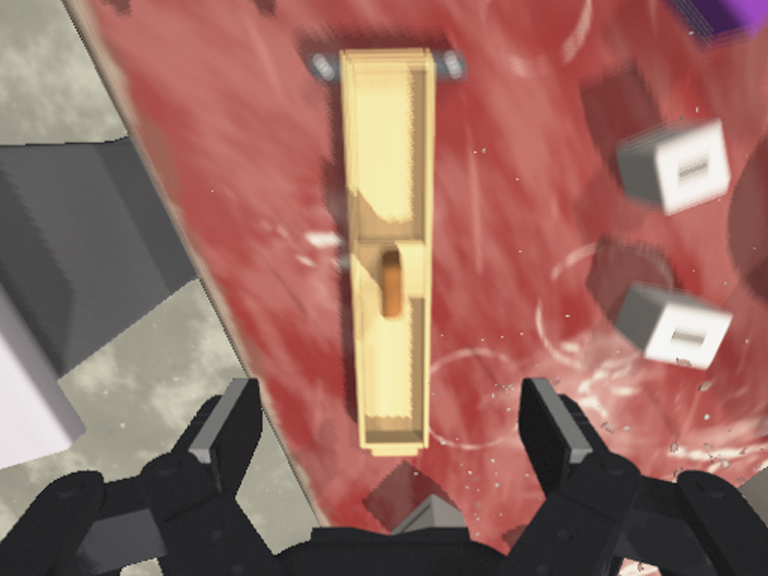

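The tray sits straight between the fingers: tab at (392,285), lugs at the top (322–455,65). The square post (693,168) and short block (688,335) are to the right. Now grasp the tab.

```bash
python3 - <<'E'
from h import *
st();plan((.4725,-.079,.031,72))
E
```

```text
t4.1 [ 0.4744 -0.0737  0.1902] [179.9   0.   72. ] w1.00 f0.0 [0.1 0.4 0.3] q [-23.  17.  89.   0.  74.  -5.]
--call
-0.0028 -0.0001 0.0796 0.0
-0.0028 -0.0001 0.0796 0.0
-0.0028 -0.0001 0.0796 0.0
-0.0028 -0.0001 0.0796 0.0
```

Emit:
carry_out --increments '[{"x": -0.005,"y": 0,"z": 0.08,"turn": 0,"gripper": 1},{"x": -0.003,"y": 0,"z": 0.08,"turn": 0,"gripper": 1},{"x": -0.003,"y": 0,"z": 0.08,"turn": 0,"gripper": 1},{"x": 0,"y": 0,"z": 0.078,"turn": 0,"gripper": 1},{"x": 0,"y": 0,"z": 0,"turn": 0,"gripper": -1},{"x": 0,"y": 0,"z": 0,"turn": 0,"gripper": -1},{"x": 0,"y": 0,"z": 0,"turn": 0,"gripper": -1},{"x": 0,"y": 0,"z": 0,"turn": 0,"gripper": -1}]' --newtons 70

```text
time: 4.9
tcp_pos: [0.4735, -0.0801, 0.0322]
tool_rot: [179.8, 0.0, 71.9]
wrist_force: [-0.1, 0.5, -0.4]
width: 0.328
finger_force: 0.0
```

Emit:
carry_out --increments '[{"x": 0,"y": 0,"z": 0,"turn": 0,"gripper": -1},{"x": 0,"y": 0,"z": 0,"turn": 0,"gripper": -1},{"x": 0,"y": 0,"z": 0,"turn": 0,"gripper": -1},{"x": 0,"y": 0,"z": 0,"turn": 0,"gripper": -1},{"x": 0,"y": 0,"z": -0.012,"turn": 0,"gripper": -1},{"x": 0,"y": 0,"z": -0.012,"turn": 0,"gripper": -1}]'

```text
time: 5.5
tcp_pos: [0.4723, -0.0799, 0.0427]
tool_rot: [-180.0, -0.0, 71.9]
wrist_force: [0.1, -0.1, -4.9]
width: 0.155
finger_force: 68.1
```

```bash
python3 - <<'E'
from h import *
st();o=get_obs();z=o['tcp_pos'][2]
plan((.435,-.06,z,2),(.435,-.06,z,-68))
E
```

```text
t5.5 [ 0.4723 -0.0799  0.0427] [-180.    -0.    71.9] w0.15 f68.1 [ 0.1 -0.1 -4.9] q [-24.  29. 100.   0.  51.  -6.]
--call
0.0016 -0.0093 -0.0 0.0431
0.0004 -0.0094 -0.0 0.0431
-0.0009 -0.0094 -0.0 0.0431
-0.0022 -0.0091 -0.0 0.0431
-0.0034 -0.0088 -0.0 0.0431
-0.0045 -0.0082 -0.0 0.0431
-0.0056 -0.0075 -0.0 0.0431
-0.0066 -0.0067 -0.0 0.0431
--call
-0.0074 -0.0058 -0.0 0.0431
0.0 0.0 -0.0 0.0432
0.0 -0.0 -0.0 0.0432
0.0 -0.0 -0.0 0.0432
0.0 -0.0 -0.0 0.0432
0.0 -0.0 -0.0 0.0432
0.0 -0.0 -0.0 0.0432
0.0 -0.0 -0.0 0.0432
--call
0.0 -0.0 -0.0 0.0432
0.0 -0.0 -0.0 0.0432
```

Emit:
carry_out --increments '[{"x": 0.0016,"y": -0.0093,"z": 0,"turn": 0.02,"gripper": -1},{"x": 0.001,"y": -0.0093,"z": 0,"turn": 0.043,"gripper": -1},{"x": -0.001,"y": -0.0094,"z": 0,"turn": 0.043,"gripper": -1},{"x": -0.002,"y": -0.009,"z": 0,"turn": 0.043,"gripper": -1},{"x": -0.003,"y": -0.009,"z": 0,"turn": 0.043,"gripper": -1},{"x": -0.0045,"y": -0.008,"z": 0,"turn": 0.043,"gripper": -1},{"x": -0.0055,"y": -0.0075,"z": 0,"turn": 0.043,"gripper": -1},{"x": -0.0066,"y": -0.0067,"z": 0,"turn": 0.043,"gripper": -1}]'

```text
time: 6.3
tcp_pos: [0.4385, -0.064, 0.0426]
tool_rot: [180.0, -0.0, 13.8]
wrist_force: [-0.1, -0.4, -4.4]
width: 0.152
finger_force: 68.3
```

Emit:
carry_out --increments '[{"x": -0.007,"y": -0.006,"z": 0,"turn": 0.043,"gripper": -1},{"x": 0,"y": 0,"z": 0,"turn": 0.043,"gripper": -1},{"x": 0,"y": 0,"z": 0,"turn": 0.043,"gripper": -1},{"x": 0,"y": 0,"z": 0,"turn": 0.043,"gripper": -1},{"x": 0,"y": 0,"z": 0,"turn": 0.043,"gripper": -1},{"x": 0,"y": 0,"z": 0,"turn": 0.043,"gripper": -1},{"x": 0,"y": 0,"z": 0,"turn": 0.043,"gripper": -1},{"x": 0,"y": 0,"z": 0,"turn": 0.043,"gripper": -1}]'

```text
time: 7.1
tcp_pos: [0.4346, -0.062, 0.0427]
tool_rot: [-180.0, -0.0, -48.1]
wrist_force: [-0.7, -0.4, -4.8]
width: 0.151
finger_force: 68.3
```

Emit:
carry_out --increments '[{"x": 0,"y": 0,"z": 0,"turn": 0.043,"gripper": -1},{"x": 0,"y": 0,"z": 0,"turn": 0.043,"gripper": -1},{"x": 0,"y": 0,"z": 0,"turn": 0.02,"gripper": -1},{"x": 0,"y": 0,"z": 0.01,"turn": 0,"gripper": -1},{"x": 0,"y": 0,"z": 0.012,"turn": 0,"gripper": -1},{"x": 0,"y": 0,"z": 0,"turn": 0,"gripper": -1}]'

```text
time: 7.7
tcp_pos: [0.4348, -0.062, 0.0314]
tool_rot: [-180.0, -0.0, -66.8]
wrist_force: [-0.1, 0.4, 3.3]
width: 0.157
finger_force: 69.5
```

```bash
python3 - <<'E'
from h import *
st();o=get_obs();c=o['tcp_pos'];y=o['tool_rot'][2]
plan((c[0],c[1],.115,y),(c[0],c[1],.115,y+180))
E
```

```text
t7.7 [ 0.4348 -0.062   0.0314] [-180.    -0.   -66.8] w0.16 f69.5 [-0.1  0.4  3.3] q [-24.  27. 107.   0.  45. 133.]
--call
0.0 -0.0 -0.0836 -0.0
0.0 -0.0 -0.0836 -0.0
0.0 -0.0 -0.0 -0.0455
0.0 -0.0 -0.0 -0.0455
0.0 -0.0 -0.0 -0.0455
0.0 -0.0 -0.0 -0.0455
0.0 -0.0 -0.0 -0.0455
0.0 -0.0 -0.0 -0.0455
--call
0.0 -0.0 -0.0 -0.0455
0.0 -0.0 -0.0 -0.0455
0.0 -0.0 -0.0 -0.0455
0.0 0.0 -0.0 -0.0455
0.0 0.0 -0.0 -0.0455
0.0 0.0 -0.0 -0.0455
0.0 0.0 -0.0 -0.0455
0.0 0.0 -0.0 -0.0455
--call
0.0 0.0 -0.0 -0.0455
0.0 0.0 -0.0 -0.0455
0.0 0.0 -0.0 -0.0455
0.0 0.0 -0.0 -0.0455
0.0 0.0 -0.0 -0.0455
0.0 0.0 -0.0 -0.0455
0.0 0.0 -0.0 -0.0455
0.0 0.0 -0.0 -0.0455
```

Emit:
carry_out --increments '[{"x": 0,"y": 0,"z": 0,"turn": 0,"gripper": 1},{"x": 0,"y": 0,"z": 0,"turn": 0,"gripper": 1},{"x": 0,"y": 0,"z": 0,"turn": 0,"gripper": 1},{"x": 0,"y": 0,"z": 0,"turn": 0,"gripper": 1},{"x": 0,"y": 0,"z": -0.08,"turn": 0,"gripper": 1},{"x": 0,"y": 0,"z": -0.08,"turn": -0.03,"gripper": 1},{"x": 0,"y": 0,"z": 0,"turn": -0.045,"gripper": 1},{"x": 0,"y": 0,"z": 0,"turn": -0.045,"gripper": 1}]'

```text
time: 8.5
tcp_pos: [0.435, -0.0621, 0.1124]
tool_rot: [-179.9, -0.1, -44.9]
wrist_force: [-0.6, 0.5, -0.3]
width: 0.996
finger_force: 0.0
```

Emit:
carry_out --increments '[{"x": 0,"y": 0,"z": 0,"turn": -0.046,"gripper": 1},{"x": 0,"y": 0,"z": 0,"turn": -0.046,"gripper": 1},{"x": 0,"y": 0,"z": 0,"turn": -0.046,"gripper": 1},{"x": 0,"y": 0,"z": 0,"turn": -0.046,"gripper": 1},{"x": 0,"y": 0,"z": 0,"turn": -0.046,"gripper": 1},{"x": 0,"y": 0,"z": 0,"turn": -0.046,"gripper": 1},{"x": 0,"y": 0,"z": 0,"turn": -0.046,"gripper": 1},{"x": 0,"y": 0,"z": 0,"turn": -0.046,"gripper": 1}]'

```text
time: 9.3
tcp_pos: [0.4345, -0.062, 0.1113]
tool_rot: [-180.0, 0.0, 21.3]
wrist_force: [0.1, 0.0, -0.6]
width: 0.999
finger_force: 0.0
```

Emit:
carry_out --increments '[{"x": 0,"y": 0,"z": 0,"turn": -0.046,"gripper": 1},{"x": 0,"y": 0,"z": 0,"turn": -0.046,"gripper": 1},{"x": 0,"y": 0,"z": 0,"turn": -0.046,"gripper": 1},{"x": 0,"y": 0,"z": 0,"turn": -0.046,"gripper": 1},{"x": 0,"y": 0,"z": 0,"turn": -0.046,"gripper": 1},{"x": 0,"y": 0,"z": 0,"turn": -0.046,"gripper": 1},{"x": 0,"y": 0,"z": 0,"turn": -0.046,"gripper": 1},{"x": 0,"y": 0,"z": 0,"turn": -0.046,"gripper": 1}]'

```text
time: 10.1
tcp_pos: [0.4345, -0.062, 0.1113]
tool_rot: [-180.0, -0.0, 87.6]
wrist_force: [0.5, 0.1, 0.3]
width: 1.0
finger_force: 0.0
```

```bash
python3 - <<'E'
from h import *
st();plan((.4348,-.062,.032,112.5))
E
```

```text
t10.1 [ 0.4345 -0.062   0.1113] [-180.    -0.    87.6] w1.00 f0.0 [0.5 0.1 0.3] q [-24.  19. 102.  -0.  59. -21.]
--call
-0.0 0.0002 0.0529 -0.0462
-0.0 0.0002 0.0529 -0.0462
-0.0001 0.0002 0.0529 -0.0462
```

Emit:
carry_out --increments '[{"x": 0,"y": 0,"z": 0,"turn": -0.046,"gripper": 1},{"x": 0,"y": 0,"z": 0.053,"turn": -0.046,"gripper": 1},{"x": 0,"y": 0,"z": 0.053,"turn": -0.046,"gripper": 1},{"x": 0,"y": 0,"z": 0.053,"turn": 0,"gripper": 1},{"x": 0,"y": 0,"z": 0,"turn": 0,"gripper": -1},{"x": 0,"y": 0,"z": 0,"turn": 0,"gripper": -1},{"x": 0,"y": 0,"z": 0,"turn": 0,"gripper": -1},{"x": 0,"y": 0,"z": 0,"turn": 0,"gripper": -1}]'

```text
time: 10.9
tcp_pos: [0.4351, -0.0622, 0.0329]
tool_rot: [179.9, 0.1, 112.0]
wrist_force: [-0.2, -0.2, -0.7]
width: 0.332
finger_force: 0.0
```

Emit:
carry_out --increments '[{"x": 0,"y": 0,"z": 0,"turn": 0,"gripper": -1},{"x": 0,"y": 0,"z": 0,"turn": 0,"gripper": -1},{"x": 0,"y": 0,"z": 0,"turn": 0,"gripper": -1},{"x": 0,"y": 0,"z": 0,"turn": 0,"gripper": -1},{"x": 0,"y": 0,"z": -0.01,"turn": 0,"gripper": -1},{"x": 0,"y": 0,"z": -0.01,"turn": 0,"gripper": -1},{"x": 0,"y": 0,"z": 0,"turn": 0,"gripper": -1}]'

```text
time: 11.6
tcp_pos: [0.4348, -0.0621, 0.0424]
tool_rot: [180.0, 0.0, 112.0]
wrist_force: [-0.1, 0.7, -4.4]
width: 0.154
finger_force: 68.2
```

```bash
python3 - <<'E'
from h import *
st();o=get_obs();z=o['tcp_pos'][2]
plan((.4254,-.045,z,86.2))
E
```

```text
t11.6 [ 0.4348 -0.0621  0.0424] [180.   0. 112.] w0.15 f68.2 [-0.1  0.7 -4.4] q [-24.  26. 107.   0.  47. -46.]
--call
0.0097 -0.0011 -0.0 0.0359
0.0095 -0.0022 -0.0 0.0359
0.0092 -0.0033 -0.0 0.0359
0.0087 -0.0043 -0.0 0.0359
```

Emit:
carry_out --increments '[{"x": 0.0097,"y": -0.0011,"z": 0,"turn": 0.036,"gripper": -1},{"x": 0.0095,"y": -0.0022,"z": 0,"turn": 0.036,"gripper": -1},{"x": 0.0092,"y": -0.0033,"z": 0,"turn": 0.036,"gripper": -1},{"x": 0.0087,"y": -0.0043,"z": 0,"turn": 0.035,"gripper": -1},{"x": 0,"y": 0,"z": 0.01,"turn": 0,"gripper": -1},{"x": 0,"y": 0,"z": 0.008,"turn": 0,"gripper": -1},{"x": 0,"y": 0,"z": 0,"turn": 0,"gripper": -1}]'

```text
time: 12.3
tcp_pos: [0.4253, -0.045, 0.0328]
tool_rot: [180.0, 0.0, 86.5]
wrist_force: [-2.2, 1.7, 3.8]
width: 0.151
finger_force: 69.3
```

```bash
python3 - <<'E'
from h import *
st(); p=shot('wrist'); save(p,'w4.png',scale=1.5)
# measured edges: predicted dock centreline & tray
s=np.array([.4542,.384]);d=np.array([.0668,.9978]);n=np.array([d[1],-d[0]])
for k in (-.2,-.1,0):
    for e in (-.0305,.0305): print(k,e,np.round(proj(p,[*(s+k*d+e*n),.02])[0]*1.5,0))
t=get_obs()['tcp_pos'][:2]
print('tray nose/edges',[np.round(proj(p,[*(t+.148*d+e*n),.024])[0]*1.5) for e in (-.028,.028)])
E
```

```text
t12.3 [ 0.4253 -0.045   0.0328] [180.    0.   86.5] w0.15 f69.3 [-2.2  1.7  3.8] q [-22.  26. 109.  -0.  45. -18.]
-0.2 -0.0305 [ 255. -588.]
-0.2 0.0305 [ 537. -585.]
-0.1 -0.0305 [  173. -1864.]
-0.1 0.0305 [  635. -1856.]
0 -0.0305 [ -296. -8957.]
0 0.0305 [ 1189. -8879.]
tray nose/edges [array([ 289., -119.]), array([ 495., -118.])]
```

View pics/w4.png

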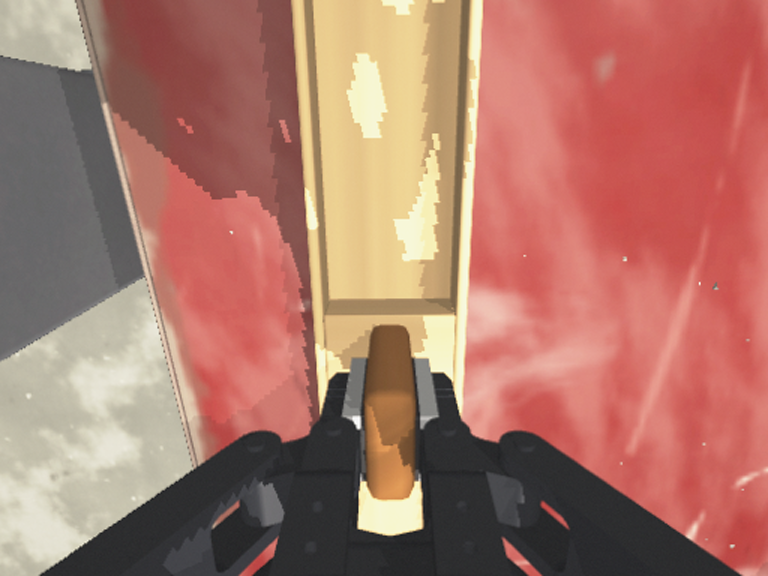

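The tray is held straight along the tool: walls symmetric about column 388, at (292,0) and (483,0), tab at (390,400). The nose points to the dock. Sliding in steps while watching the force.

Emit:
carry_out --increments '[{"x": 0.04,"y": 0,"z": 0,"turn": 0,"gripper": -1},{"x": 0.04,"y": 0,"z": 0,"turn": 0,"gripper": -1},{"x": 0.04,"y": 0,"z": 0,"turn": 0,"gripper": -1},{"x": 0.04,"y": 0,"z": 0,"turn": 0,"gripper": -1}]'

```text
time: 12.75
tcp_pos: [0.4309, 0.0351, 0.0328]
tool_rot: [179.9, 0.0, 86.4]
wrist_force: [0.4, -3.2, -0.9]
width: 0.158
finger_force: 68.8
```

```bash
python3 - <<'E'
from h import *
st(); p=shot('scene'); f=p['frame'][...,::-1][130:270,130:280]; cv2.imwrite('pics/s2.png',cv2.resize(f,None,fx=4,fy=4,interpolation=cv2.INTER_CUBIC))
plan((.4542-.165*.0668,.384-.165*.9978,.0318,86.2))
E
```

```text
t12.8 [0.4309 0.0351 0.0328] [179.9   0.   86.4] w0.16 f68.8 [ 0.4 -3.2 -0.9] q [-11.  27. 108.  -0.  45.  -7.]
--call
0.0912 0.0007 0.0005 0.0004
0.0912 0.0006 0.0005 0.0004
0.0912 0.0005 0.0005 0.0004
0.0912 0.0004 0.0005 0.0004
```

View pics/s2.png

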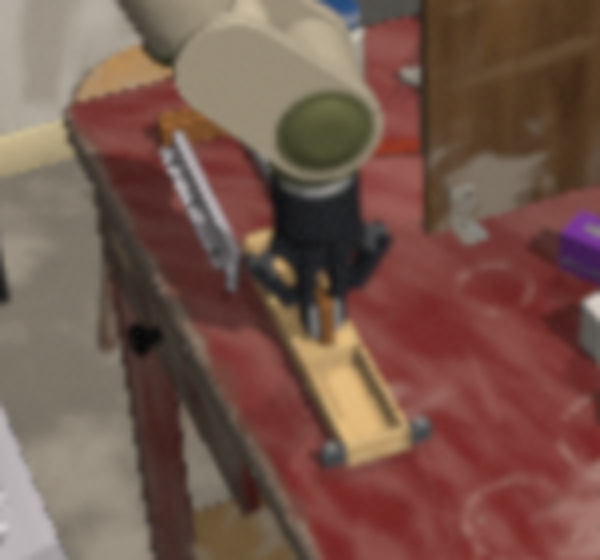

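The nose has passed inside the flare beside the left rail's end (235,270), and the lugs trail at (330,455)/(420,430). Continuing.

Emit:
carry_out --increments '[{"x": 0.045,"y": 0,"z": 0,"turn": 0,"gripper": -1},{"x": 0.045,"y": 0,"z": 0,"turn": 0,"gripper": -1},{"x": 0.045,"y": 0.001,"z": 0,"turn": 0,"gripper": -1},{"x": 0.045,"y": 0.001,"z": 0,"turn": 0,"gripper": -1},{"x": 0.045,"y": 0.001,"z": 0,"turn": 0,"gripper": -1}]'

```text
time: 13.3
tcp_pos: [0.4396, 0.1473, 0.0328]
tool_rot: [180.0, 0.0, 86.4]
wrist_force: [-0.8, -4.4, 1.2]
width: 0.153
finger_force: 69.0
```

Emit:
carry_out --increments '[{"x": 0.04,"y": 0,"z": 0,"turn": 0,"gripper": -1},{"x": 0.04,"y": 0,"z": 0,"turn": 0,"gripper": -1},{"x": 0.03,"y": 0,"z": 0,"turn": 0,"gripper": -1},{"x": 0.015,"y": 0,"z": 0,"turn": 0,"gripper": -1},{"x": 0,"y": 0,"z": 0,"turn": 0,"gripper": -1}]'

```text
time: 13.8
tcp_pos: [0.4432, 0.2101, 0.0328]
tool_rot: [180.0, -0.1, 86.4]
wrist_force: [-2.8, 4.7, 2.6]
width: 0.147
finger_force: 69.2
```

Emit:
carry_out --increments '[{"x": 0.008,"y": 0,"z": 0,"turn": 0,"gripper": -1},{"x": 0.004,"y": 0,"z": 0,"turn": 0,"gripper": -1},{"x": 0,"y": 0,"z": 0,"turn": 0,"gripper": -1}]'

```text
time: 14.1
tcp_pos: [0.4435, 0.2148, 0.0328]
tool_rot: [-180.0, 0.0, 86.3]
wrist_force: [-1.9, -2.6, 2.8]
width: 0.155
finger_force: 69.2
```

Emit:
carry_out --increments '[{"x": 0.005,"y": 0,"z": 0,"turn": 0,"gripper": -1},{"x": 0.002,"y": 0,"z": 0,"turn": 0,"gripper": -1},{"x": 0,"y": 0,"z": 0,"turn": 0,"gripper": -1}]'

```text
time: 14.4
tcp_pos: [0.4436, 0.2161, 0.0328]
tool_rot: [-179.9, 0.3, 86.3]
wrist_force: [-3.2, -21.8, 6.8]
width: 0.149
finger_force: 69.7
```

Emit:
carry_out --increments '[{"x": 0,"y": 0,"z": 0,"turn": 0,"gripper": 1},{"x": 0,"y": 0,"z": 0,"turn": 0,"gripper": 1},{"x": 0,"y": 0,"z": 0,"turn": 0,"gripper": 1},{"x": 0,"y": 0,"z": 0,"turn": 0,"gripper": 1},{"x": -0.02,"y": 0,"z": -0.08,"turn": 0,"gripper": 1},{"x": -0.06,"y": 0,"z": -0.08,"turn": 0,"gripper": 1},{"x": -0.08,"y": 0,"z": -0.09,"turn": 0,"gripper": 1},{"x": -0.08,"y": 0,"z": -0.09,"turn": 0,"gripper": 1}]'

```text
time: 15.2
tcp_pos: [0.4365, 0.1119, 0.1891]
tool_rot: [180.0, -0.0, 86.4]
wrist_force: [0.3, -0.5, -0.1]
width: 0.995
finger_force: 0.0
```

Emit:
carry_out --increments '[{"x": 0,"y": 0,"z": -0.09,"turn": 0,"gripper": 1},{"x": 0,"y": 0,"z": -0.09,"turn": 0,"gripper": 1},{"x": 0,"y": 0,"z": -0.09,"turn": 0,"gripper": 1},{"x": 0,"y": 0,"z": 0,"turn": 0,"gripper": 1}]'

```text
time: 15.6
tcp_pos: [0.4384, 0.1129, 0.328]
tool_rot: [179.4, -0.0, 86.3]
wrist_force: [-0.8, -0.9, -1.0]
width: 1.002
finger_force: 0.0
```

```bash
python3 - <<'E'
from h import *
st(); p=shot('wrist'); save(p,'w5.png',scale=1.5)
for t,z in dict(tray_grip=.05,tray_nose=.012,dock_stop=.012).items():
    for r in cams.pinpoint(t,p)[:1]:
        u=pix(r['centre']); print(t,round(r['p'],2),np.round(u),np.round(atz(p,u,z),4))
s=np.array([.4542,.384]);d=np.array([.0668,.9978]);n=np.array([d[1],-d[0]])
for k,z in ((-.165,.074),(-.018,.024),(-.145,.024),(-.185,.024),(-.298,.024),(0,.03)): print(k,[np.round(proj(p,[*(s+k*d+e*n),z])[0]*1.5) for e in (-.024,0,.024)])
plan((.40,-.36,.24,100))
E
```

```text
t15.6 [0.4384 0.1129 0.328 ] [179.4  -0.   86.3] w1.00 f0.0 [-0.8 -0.9 -1. ] q [-1.  8. 77.  0. 94.  3.]
tray_grip 0.84 [256.  71.] [0.4433 0.2164 0.05  ]
dock_stop 0.36 [427. 118.] [0.6941 0.1379 0.012 ]
-0.165 [array([354., 101.]), array([383., 102.]), array([413., 102.])]
-0.018 [array([353., -92.]), array([383., -92.]), array([413., -91.])]
-0.145 [array([357.,  81.]), array([383.,  81.]), array([410.,  81.])]
-0.185 [array([358., 128.]), array([383., 128.]), array([409., 128.])]
-0.298 [array([360., 246.]), array([384., 246.]), array([407., 246.])]
0 [array([ 352., -124.]), array([ 383., -124.]), array([ 414., -123.])]
--call
-0.0862 -0.0011 0.0148 -0.0069
-0.0862 -0.003 0.0148 -0.0069
-0.0861 -0.0048 0.0148 -0.0069
-0.086 -0.0067 0.0148 -0.0069
-0.0858 -0.0086 0.0148 -0.0069
-0.0856 -0.0104 0.0148 -0.0069
-0.0853 -0.0123 0.0148 -0.0069
-0.0851 -0.0141 0.0148 -0.0069
--call
-0.0847 -0.016 0.0148 -0.0069
-0.0844 -0.0178 0.0148 -0.0069
-0.084 -0.0196 0.0148 -0.0069
```

View pics/w5.png

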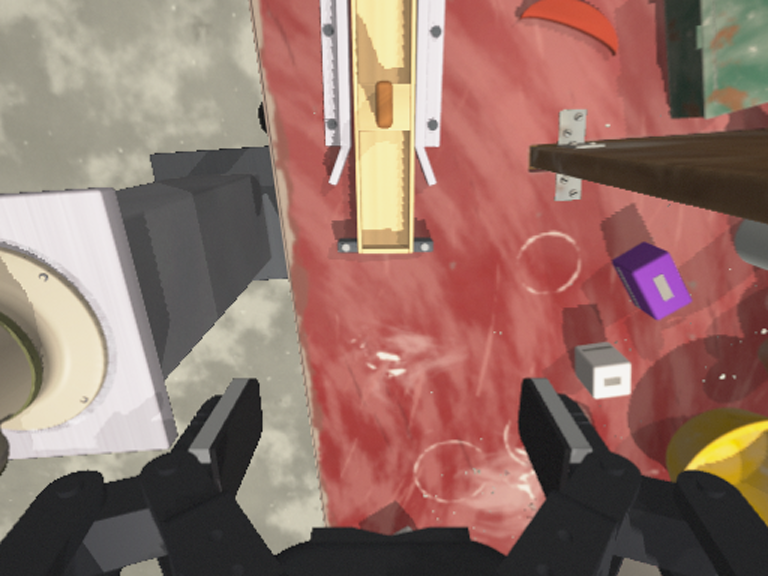

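The tray is seated between the rails with its lugs at (345–428,246), clear of the mouth; tab at (384,103). Contact at the stop agrees with where it sits. I name the candidates by world position, with pixels in the top picture:
- **Long block:** cream at (.43,-.345), px (338,227). This fits; the purple one at (.39,-.45), px (366,235), is the look-alike.
- **Short block:** (.65,-.19).
- **Square post:** (.66,-.07).
- **Flat post:** (.52,-.435).

I'll move over the props to confirm.

Emit:
carry_out --increments '[{"x": -0.086,"y": -0.001,"z": 0.01,"turn": -0.007,"gripper": 1},{"x": -0.086,"y": -0.003,"z": 0.01,"turn": -0.007,"gripper": 1},{"x": -0.086,"y": -0.005,"z": 0.01,"turn": -0.007,"gripper": 1},{"x": -0.086,"y": -0.005,"z": 0.01,"turn": -0.007,"gripper": 1},{"x": -0.086,"y": -0.005,"z": 0.01,"turn": -0.007,"gripper": 1},{"x": -0.086,"y": -0.006,"z": 0.01,"turn": -0.007,"gripper": 1},{"x": -0.085,"y": -0.007,"z": 0.01,"turn": -0.007,"gripper": 1},{"x": -0.085,"y": -0.007,"z": 0.01,"turn": -0.007,"gripper": 1}]'

```text
time: 16.6
tcp_pos: [0.4209, -0.2319, 0.2809]
tool_rot: [-179.9, -0.1, 96.4]
wrist_force: [1.1, 0.3, 0.0]
width: 1.002
finger_force: 0.0
```

Emit:
carry_out --increments '[{"x": -0.085,"y": -0.007,"z": 0.01,"turn": -0.007,"gripper": 1},{"x": -0.085,"y": -0.007,"z": 0.01,"turn": -0.007,"gripper": 1},{"x": 0,"y": 0,"z": 0,"turn": 0,"gripper": 1},{"x": 0,"y": 0,"z": 0,"turn": 0,"gripper": 1}]'

```text
time: 17.0
tcp_pos: [0.4246, -0.3158, 0.2708]
tool_rot: [-179.9, -0.2, 98.8]
wrist_force: [-0.3, -0.2, -0.3]
width: 0.999
finger_force: 0.0
```

```bash
cat >> h.py <<'E'
H=dict(long_block=.046,short_block=.048,square_post=.052,flat_post=.05,round_post=.054)
def white(p,near,h,r=.06):
    """top-face rectangle (world) of the cream prop near a world xy; top face is the brightest unsaturated patch"""
    hsv=cv2.cvtColor(p['frame'],cv2.COLOR_RGB2HSV); m=((hsv[...,1]<60)&(hsv[...,2]>195)).astype(np.uint8)
    m=cv2.morphologyEx(m,cv2.MORPH_CLOSE,np.ones((9,9)))
    u=proj(p,[*near,h])[0]; best=None
    for c in cv2.findContours(m,0,2)[0]:
        if cv2.contourArea(c)<60: continue
        w=np.array([atz(p,q[0],h)[:2] for q in c],np.float32)
        b=cv2.minAreaRect(w); dd=np.hypot(b[0][0]-near[0],b[0][1]-near[1])
        if dd<r and (best is None or dd<best[0]): best=(dd,b)
    if best is None: return None
    (cx,cy),(a,bb),ang=best[1]
    if a<bb: a,bb,ang=bb,a,ang+90
    return round(float(cx),4),round(float(cy),4),round(float(a),4),round(float(bb),4),round((ang+90)%180-90,1)
E
python3 - <<'E'
from h import *
st(); p=shot('wrist'); save(p,'w6.png',scale=1.5)
for t in H:
    for r in cams.pinpoint(t+'_mid',p)[:3]:
        u=pix(r['centre']); X=atz(p,u,H[t]/2); print(t,round(r['p'],2),np.round(u),np.round(X,4),white(p,X[:2],H[t]))
E
```

```text
t17.0 [ 0.4246 -0.3158  0.2708] [-179.9   -0.2   98.8] w1.00 f0.0 [-0.3 -0.2 -0.3] q [-49.  18.  73.   0.  89. -58.]
long_block 0.75 [227. 239.] [ 0.3971 -0.4447  0.023 ] (0.3982, -0.4456, 0.0281, 0.0096, 24.5)
long_block 0.65 [258. 174.] [ 0.4257 -0.3417  0.023 ] (0.4282, -0.3352, 0.0692, 0.0421, 33.1)
short_block 0.64 [467.  81.] [ 0.6579 -0.1868  0.024 ] (0.6546, -0.1829, 0.0484, 0.0399, -29.4)
flat_post 0.87 [312. 247.] [ 0.5203 -0.4373  0.025 ] (0.5235, -0.4364, 0.0464, 0.0272, -75.1)
```

View pics/w6.png

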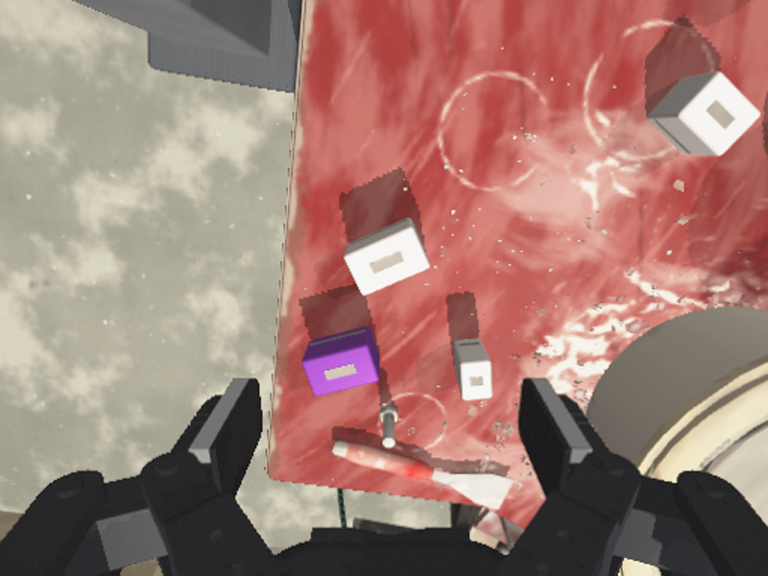

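The picture confirms it. The cream long block (388,257) is white on top and measures about 69×42 mm; its purple look-alike is at (340,362). The flat post is at (473,370), the bolt at (390,425) and the short block at (710,115). The plan is long + short (114 mm) in the nose bay (128 mm), and square + flat (68 mm) in the rear bay.

```bash
python3 - <<'E'
from h import *
plan((.4275,-.3375,.12,33),(.4275,-.3375,.021,33))
E
```

```text
--call
-0.0057 -0.0003 0.0382 0.0458
-0.0057 0.0005 0.0382 0.0458
-0.0056 0.0013 0.0382 0.0458
-0.0053 0.0021 0.0382 0.0458
-0.005 0.0028 0.0382 0.0458
-0.0045 0.0035 0.0382 0.0458
-0.004 0.0041 0.0382 0.0458
-0.0033 0.0047 0.0382 0.0458
--call
0.0 0.0 0.066 -0.0
0.0 0.0 0.066 -0.0
0.0 0.0 0.066 -0.0
```

Emit:
carry_out --increments '[{"x": -0.0057,"y": 0,"z": 0.038,"turn": 0.046,"gripper": 1},{"x": -0.0057,"y": 0.0005,"z": 0.038,"turn": 0.046,"gripper": 1},{"x": -0.0056,"y": 0.0013,"z": 0.038,"turn": 0.046,"gripper": 1},{"x": -0.0053,"y": 0.002,"z": 0.038,"turn": 0.046,"gripper": 1},{"x": -0.005,"y": 0.003,"z": 0.038,"turn": 0.046,"gripper": 1},{"x": -0.0045,"y": 0.0035,"z": 0.038,"turn": 0.046,"gripper": 1},{"x": -0.004,"y": 0.004,"z": 0.038,"turn": 0.046,"gripper": 1},{"x": -0.003,"y": 0.005,"z": 0.038,"turn": 0.046,"gripper": 1}]'

```text
time: 18.1
tcp_pos: [0.4278, -0.338, 0.1202]
tool_rot: [180.0, -0.0, 32.4]
wrist_force: [0.2, -0.1, 0.8]
width: 1.003
finger_force: 0.0
```

Emit:
carry_out --increments '[{"x": 0,"y": 0,"z": 0,"turn": 0,"gripper": 1},{"x": 0,"y": 0,"z": 0,"turn": 0,"gripper": 1}]'

```text
time: 18.3
tcp_pos: [0.4278, -0.3382, 0.1212]
tool_rot: [180.0, -0.0, 32.9]
wrist_force: [1.2, 0.7, 0.3]
width: 1.0
finger_force: 0.0
```

```bash
python3 - <<'E'
from h import *
st(); p=shot('wrist'); t='long_block'
for r in cams.pinpoint(t+'_mid',p)[:3]:
    u=pix(r['centre']); X=atz(p,u,H[t]/2); print(t,round(r['p'],2),np.round(u),np.round(X,4),white(p,X[:2],H[t]))
E
```

```text
t18.3 [ 0.4278 -0.3382  0.1212] [180.   -0.   32.9] w1.00 f0.0 [1.2 0.7 0.3] q [-51.  27.  85.   0.  68.   6.]
long_block 0.82 [337. 276.] [ 0.3972 -0.4442  0.023 ] (0.3967, -0.4451, 0.0282, 0.0078, 37.8)
long_block 0.6 [255. 197.] [ 0.4222 -0.3371  0.023 ] (0.4279, -0.3338, 0.0692, 0.0391, 33.0)
```

Emit:
carry_out --increments '[{"x": 0,"y": 0,"z": 0.067,"turn": 0,"gripper": 1},{"x": 0,"y": 0,"z": 0.067,"turn": 0,"gripper": 1},{"x": 0,"y": 0,"z": 0.066,"turn": 0,"gripper": 1},{"x": 0,"y": 0,"z": 0,"turn": 0,"gripper": -1},{"x": 0,"y": 0,"z": 0,"turn": 0,"gripper": -1},{"x": 0,"y": 0,"z": 0,"turn": 0,"gripper": -1},{"x": 0,"y": 0,"z": 0,"turn": 0,"gripper": -1},{"x": 0,"y": 0,"z": 0,"turn": 0,"gripper": -1}]' --newtons 60

```text
time: 19.2
tcp_pos: [0.4284, -0.3392, 0.0229]
tool_rot: [179.8, -0.0, 32.7]
wrist_force: [-0.2, 0.7, 5.8]
width: 0.457
finger_force: 61.6
```

```bash
python3 - <<'E'
from h import *
st();o=get_obs();c=o['tcp_pos']
plan((c[0],c[1],.13,32.9),(.4225,.0,.13,86.2),(.4511,.3279,.10,86.2))
E
```

```text
t19.2 [ 0.4284 -0.3392  0.0229] [179.8  -0.   32.7] w0.46 f61.6 [-0.2  0.7  5.8] q [-51.  35.  91.   0.  54.   7.]
--call
0.0 0.0 -0.0714 -0.0004
0.0 0.0 -0.0714 -0.0004
0.0 0.0 -0.0714 -0.0004
0.0448 -0.072 -0.0 -0.037
0.0529 -0.0663 -0.0 -0.037
0.0602 -0.0597 -0.0 -0.037
0.0667 -0.0523 -0.0 -0.037
0.0724 -0.0442 -0.0 -0.037
--call
0.077 -0.0355 -0.0 -0.037
0.0806 -0.0264 -0.0 -0.037
0.0831 -0.0168 -0.0 -0.037
0.0823 0.0017 0.0075 -0.0
0.0823 0.0017 0.0075 -0.0
0.0823 0.0017 0.0075 -0.0
0.0823 0.0017 0.0075 -0.0
0.0823 0.0017 0.0075 -0.0
--call
0.0823 0.0017 0.0075 -0.0
0.0823 0.0017 0.0075 -0.0
0.0823 0.0017 0.0075 -0.0
```

Emit:
carry_out --increments '[{"x": 0,"y": 0,"z": -0.06,"turn": 0,"gripper": -1},{"x": 0,"y": 0,"z": -0.06,"turn": 0,"gripper": -1},{"x": 0.045,"y": -0.072,"z": 0,"turn": -0.037,"gripper": -1},{"x": 0.053,"y": -0.066,"z": 0,"turn": -0.037,"gripper": -1},{"x": 0.06,"y": -0.06,"z": 0,"turn": -0.037,"gripper": -1},{"x": 0.067,"y": -0.052,"z": 0,"turn": -0.037,"gripper": -1},{"x": 0.0725,"y": -0.044,"z": 0,"turn": -0.037,"gripper": -1},{"x": 0.077,"y": -0.0355,"z": 0,"turn": -0.037,"gripper": -1}]'

```text
time: 20.0
tcp_pos: [0.4249, -0.0827, 0.0819]
tool_rot: [179.8, 0.0, 72.9]
wrist_force: [1.8, 0.7, -1.5]
width: 0.453
finger_force: 61.3
```

Emit:
carry_out --increments '[{"x": 0.0805,"y": -0.0265,"z": 0,"turn": -0.037,"gripper": -1},{"x": 0.083,"y": -0.017,"z": 0,"turn": -0.037,"gripper": -1},{"x": 0.082,"y": 0.0017,"z": 0,"turn": 0,"gripper": -1},{"x": 0.082,"y": 0.0017,"z": 0,"turn": 0,"gripper": -1},{"x": 0.082,"y": 0.0017,"z": 0,"turn": 0,"gripper": -1},{"x": 0.082,"y": 0.0017,"z": 0,"turn": 0,"gripper": -1},{"x": 0.082,"y": 0.0017,"z": 0,"turn": 0,"gripper": -1},{"x": 0.082,"y": 0.0017,"z": 0,"turn": 0,"gripper": -1}]'

```text
time: 20.8
tcp_pos: [0.4462, 0.2448, 0.0826]
tool_rot: [179.9, 0.3, 86.0]
wrist_force: [1.6, -3.8, 2.8]
width: 0.453
finger_force: 60.5
```

```bash
python3 - <<'E'
from h import *
st();plan((.4511,.3279,.085,86.2))
E
```

```text
t20.8 [0.4462 0.2448 0.0826] [179.9   0.3  86. ] w0.45 f60.5 [ 1.6 -3.8  2.8] q [16. 27. 93. -0. 59. 20.]
--call
0.0832 -0.0008 -0.0024 -0.0005
0.0832 -0.0007 -0.0024 -0.0005
```

The block's foot was lower than the tab top as I passed over it, so I'm checking before going on.

```bash
python3 - <<'E'
from h import *
st(); p=shot('wrist'); save(p,'w7.png',scale=1.5)
for t,z in (('tray_grip',.05),('long_block_mid',.085)):
    for q in (p,shot('scene')):
        for r in cams.pinpoint(t,q)[:2]:
            u=pix(r['centre']); print(t,round(r['p'],2),np.round(u),np.round(atz(q,u,z),4))
q=shot('scene');f=q['frame'][...,::-1][100:240,130:280]; a=cv2.resize(f,None,fx=3.5,fy=3.5,interpolation=cv2.INTER_CUBIC)
b=cv2.resize(cv2.imread('pics/w7.png'),(275,490) if 0 else (275,206)); c=np.zeros((490,800,3),np.uint8); c[:490,:525]=a[:490]; c[:206,525:]=b; cv2.imwrite('pics/c7.png',c)
E
```

```text
t20.8 [0.4462 0.2448 0.0826] [179.9   0.3  86. ] w0.45 f60.5 [ 1.6 -3.8  2.8] q [16. 27. 93. -0. 59. 20.]
tray_grip 0.86 [253. 261.] [0.4404 0.2191 0.05  ]
tray_grip 0.68 [197. 188.] [0.4337 0.1533 0.05  ]
tray_grip 0.64 [193. 175.] [0.4456 0.2321 0.05  ]
long_block_mid 0.56 [259. 345.] [0.4417 0.1825 0.085 ]
long_block_mid 0.81 [194. 168.] [0.4507 0.2302 0.085 ]
long_block_mid 0.71 [263. 319.] [ 0.3704 -0.4839  0.085 ]
```

View pics/c7.png

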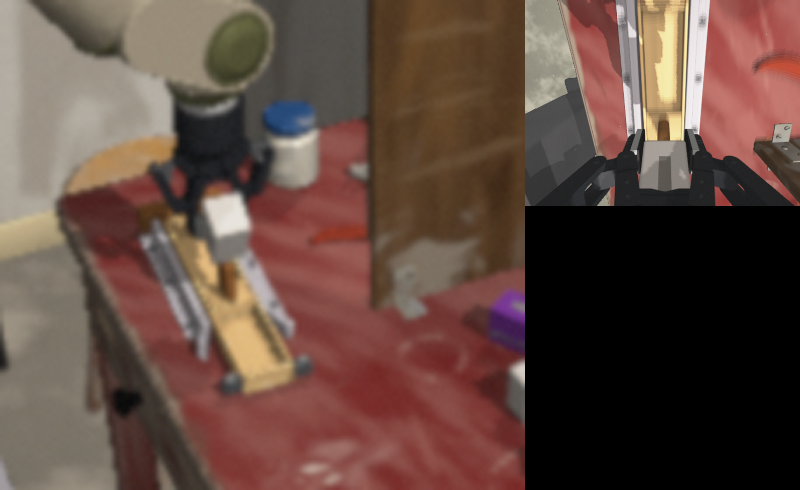

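Emit:
carry_out --increments '[{"x": 0,"y": 0,"z": -0.04,"turn": 0,"gripper": -1},{"x": 0,"y": 0,"z": -0.04,"turn": 0,"gripper": -1},{"x": 0,"y": 0,"z": 0,"turn": 0,"gripper": -1},{"x": 0,"y": 0,"z": 0,"turn": 0,"gripper": -1}]'

```text
time: 21.6
tcp_pos: [0.446, 0.2458, 0.1212]
tool_rot: [179.9, -0.0, 86.0]
wrist_force: [-0.3, -0.4, -2.0]
width: 0.456
finger_force: 60.8
```

```bash
python3 - <<'E'
from h import *
st(); p=shot('wrist'); q=shot('scene')
a=cv2.resize(q['frame'][...,::-1][115:215,150:250],(400,400),interpolation=cv2.INTER_CUBIC)
b=cv2.resize(p['frame'][...,::-1][184:384,156:356],(400,400),interpolation=cv2.INTER_CUBIC)
cv2.imwrite('pics/c8.png',np.hstack([a,b]))
for r in cams.pinpoint('tray_grip',p)[:1]:
    u=pix(r['centre']); print(round(r['p'],2),np.round(u),np.round(atz(p,u,.05),4))
E
```

```text
t21.6 [0.446  0.2458 0.1212] [179.9  -0.   86. ] w0.46 f60.8 [-0.3 -0.4 -2. ] q [16. 24. 91.  0. 65. 20.]
0.92 [259. 238.] [0.4439 0.2172 0.05  ]
```

View pics/c8.png

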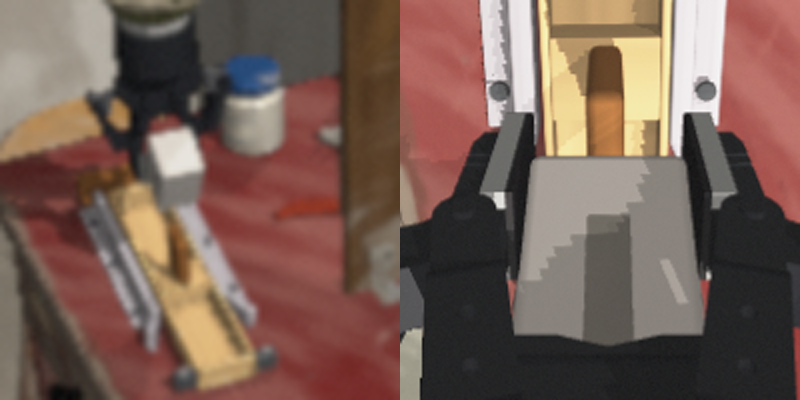

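```bash
python3 - <<'E'
from h import *
o=get_obs(); p=shot('wrist'); f=p['camera_matrix'][0][0]; Rm,e=camRt(p)
T=R.from_euler('xyz',o['tool_rot'],degrees=True).as_matrix(); print('f',f)
for n,row,l,r in (('front',262.5,222.5,301),('back',351.5,212,308.5)):
    q=cv2.undistortPoints(np.array([[[l,row]],[[r,row]]]),np.array(p['camera_matrix']),np.array(p['dist']))[:,0]
    dep=.040/(q[1,0]-q[0,0]); c=np.array([q[:,0].mean(),q[:,1].mean(),1])*dep
    print(n,np.round(T.T@(e+Rm@c-o['tcp_pos']),4))
E
```

```text
f 302.4746871720916
front [-0.0001  0.0012 -0.0104]
back [-0.0193  0.0003 -0.0472]
```

The left pane shows the block hanging tilted in the grip; the right pane shows its top mark at (608,270). My fit gives about 60° front-down: the foot caught the tab. The tray tab still reads (.444,.217), so the tray itself is unmoved. I'll carry the block back over the open table at (.43,-.13), soften the grip so it can swing, and look.

Emit:
carry_out --increments '[{"x": -0.06,"y": 0,"z": -0.02,"turn": 0,"gripper": -1},{"x": -0.09,"y": 0,"z": 0,"turn": 0,"gripper": -1},{"x": -0.09,"y": 0,"z": 0,"turn": 0,"gripper": -1},{"x": -0.09,"y": 0,"z": 0,"turn": 0,"gripper": -1},{"x": -0.09,"y": 0,"z": 0,"turn": 0,"gripper": -1},{"x": -0.09,"y": 0,"z": 0,"turn": 0,"gripper": -1},{"x": -0.09,"y": 0,"z": 0,"turn": 0,"gripper": -1},{"x": -0.09,"y": 0,"z": 0.03,"turn": 0,"gripper": -1}]' --newtons 60

```text
time: 22.6
tcp_pos: [0.4218, -0.1006, 0.1163]
tool_rot: [179.8, 0.1, 85.9]
wrist_force: [1.1, -0.2, -2.2]
width: 0.456
finger_force: 60.7
```

Emit:
carry_out --increments '[{"x": 0,"y": 0,"z": 0.05,"turn": 0,"gripper": -1},{"x": 0,"y": 0,"z": 0.05,"turn": 0,"gripper": -1},{"x": 0,"y": 0,"z": 0.03,"turn": 0,"gripper": -1},{"x": 0,"y": 0,"z": 0,"turn": 0,"gripper": -1},{"x": 0,"y": 0,"z": 0,"turn": 0,"gripper": -1},{"x": 0,"y": 0,"z": 0,"turn": 0,"gripper": -1}]' --newtons 20

```text
time: 23.2
tcp_pos: [0.4219, -0.0985, 0.0513]
tool_rot: [179.9, 0.0, 86.0]
wrist_force: [-0.3, 0.2, -1.5]
width: 0.453
finger_force: 60.7
```

```bash
python3 - <<'E'
from h import *
st(); p=shot('wrist'); q=shot('scene')
o=get_obs(); u,v=proj(q,o['tcp_pos'])[0].astype(int); print(u,v)
a=cv2.resize(q['frame'][...,::-1][v-50:v+50,u-50:u+50],(400,400),interpolation=cv2.INTER_CUBIC)
b=cv2.resize(p['frame'][...,::-1][184:384,156:356],(400,400),interpolation=cv2.INTER_CUBIC)
cv2.imwrite('pics/c9.png',np.hstack([a,b]))
E
```

```text
t23.2 [ 0.4219 -0.0985  0.0513] [179.9   0.   86. ] w0.45 f60.7 [-0.3  0.2 -1.5] q [-29.  25. 107.  -0.  48. -25.]
222 232
```

View pics/c9.png

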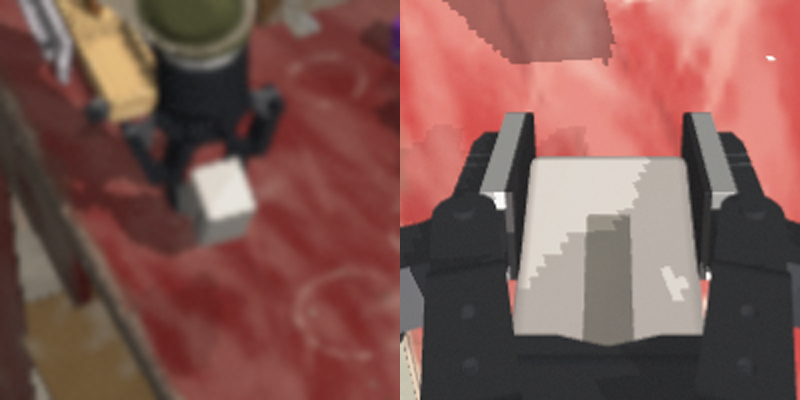

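The block is still pitched front-down: in the scene pane the white face (222,190) has no mark, so it is the block's rear end. I'll lower it until its front edge touches, then release while moving backward so it tips onto its foot.

Emit:
carry_out --increments '[{"x": 0,"y": 0,"z": 0.03,"turn": 0,"gripper": -1},{"x": 0,"y": 0,"z": 0.02,"turn": 0,"gripper": -1},{"x": 0,"y": 0,"z": 0,"turn": 0,"gripper": -1},{"x": 0,"y": 0,"z": 0,"turn": 0,"gripper": -1}]'

```text
time: 23.7
tcp_pos: [0.4216, -0.0984, 0.0257]
tool_rot: [-180.0, -0.0, 85.9]
wrist_force: [-0.4, -0.2, -1.4]
width: 0.457
finger_force: 60.7
```

Emit:
carry_out --increments '[{"x": 0,"y": 0,"z": 0.01,"turn": 0,"gripper": -1},{"x": 0,"y": 0,"z": 0,"turn": 0,"gripper": -1}]'

```text
time: 23.9
tcp_pos: [0.4215, -0.0984, 0.0204]
tool_rot: [-180.0, -0.0, 85.9]
wrist_force: [-0.2, -0.1, -1.6]
width: 0.456
finger_force: 60.7
```

Emit:
carry_out --increments '[{"x": 0,"y": 0,"z": 0.008,"turn": 0,"gripper": -1},{"x": 0,"y": 0,"z": 0,"turn": 0,"gripper": -1}]'

```text
time: 24.1
tcp_pos: [0.4214, -0.0983, 0.0163]
tool_rot: [-180.0, -0.0, 85.9]
wrist_force: [-0.7, 0.4, -2.1]
width: 0.457
finger_force: 60.7
```

Emit:
carry_out --increments '[{"x": 0,"y": 0,"z": 0.005,"turn": 0,"gripper": -1},{"x": 0,"y": 0,"z": 0,"turn": 0,"gripper": -1}]'

```text
time: 24.3
tcp_pos: [0.4214, -0.0984, 0.0138]
tool_rot: [-180.0, -0.0, 85.9]
wrist_force: [-1.3, 0.5, -1.3]
width: 0.455
finger_force: 60.7
```

Emit:
carry_out --increments '[{"x": 0,"y": 0,"z": 0.004,"turn": 0,"gripper": -1},{"x": 0,"y": 0,"z": 0,"turn": 0,"gripper": -1}]'

```text
time: 24.5
tcp_pos: [0.4214, -0.0984, 0.0119]
tool_rot: [-180.0, -0.0, 85.9]
wrist_force: [0.3, -0.9, -2.6]
width: 0.458
finger_force: 60.7
```

Emit:
carry_out --increments '[{"x": 0,"y": 0,"z": 0.003,"turn": 0,"gripper": -1},{"x": 0,"y": 0,"z": 0,"turn": 0,"gripper": -1}]'

```text
time: 24.7
tcp_pos: [0.4214, -0.0984, 0.0104]
tool_rot: [-180.0, -0.0, 85.9]
wrist_force: [0.3, 0.4, -1.9]
width: 0.456
finger_force: 60.7
```

Emit:
carry_out --increments '[{"x": -0.02,"y": 0,"z": 0,"turn": 0,"gripper": -1},{"x": -0.03,"y": 0,"z": 0,"turn": 0,"gripper": 1},{"x": -0.03,"y": 0,"z": 0,"turn": 0,"gripper": 1},{"x": -0.015,"y": 0,"z": 0,"turn": 0,"gripper": 1},{"x": 0,"y": 0,"z": 0,"turn": 0,"gripper": 1},{"x": 0,"y": 0,"z": 0,"turn": 0,"gripper": 1},{"x": 0,"y": 0,"z": 0,"turn": 0,"gripper": 1}]'

```text
time: 25.4
tcp_pos: [0.4181, -0.1453, 0.0106]
tool_rot: [-180.0, -0.0, 86.0]
wrist_force: [0.4, 0.1, -0.0]
width: 1.0
finger_force: 0.0
```

```bash
python3 - <<'E'
from h import *
st(); p=shot('wrist'); save(p,'w10.png',scale=1.5)
o=get_obs()
r=white(p,o['tcp_pos'][:2],.046,.12); print(r)
r=white(p,o['tcp_pos'][:2],.064,.12); print(r)
for r in cams.pinpoint('long_block_mid',p)[:3]:
    u=pix(r['centre']); print(round(r['p'],2),np.round(u),np.round(atz(p,u,.023),4))
E
```

```text
t25.4 [ 0.4181 -0.1453  0.0106] [-180.   -0.   86.] w1.00 f0.0 [ 0.4  0.1 -0. ] q [-35.  30. 108.   0.  42. -31.]
(0.4183, -0.1405, 0.0576, 0.0475, 86.0)
(0.4192, -0.1273, 0.0481, 0.0397, 86.0)
```

View pics/w10.png

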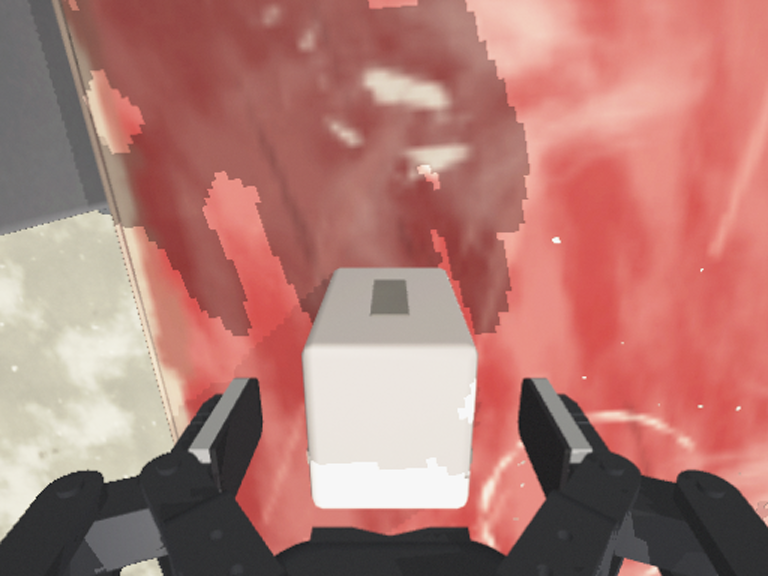

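The block now stands on its front end: white end face at (390,425), marked top face turned to +y at (390,300). I'll tip it back onto its foot by pushing the top towards -y with closed fingers.

Emit:
carry_out --increments '[{"x": 0,"y": 0,"z": -0.07,"turn": 0,"gripper": 1},{"x": 0,"y": 0,"z": -0.07,"turn": 0,"gripper": 1},{"x": 0,"y": 0,"z": -0.07,"turn": 0,"gripper": -1},{"x": 0.075,"y": 0,"z": 0,"turn": 0,"gripper": -1},{"x": 0.075,"y": 0,"z": 0,"turn": 0,"gripper": -1},{"x": 0,"y": 0,"z": 0,"turn": 0,"gripper": -1},{"x": 0,"y": 0,"z": 0,"turn": 0,"gripper": -1},{"x": 0,"y": 0,"z": 0,"turn": 0,"gripper": -1}]' --newtons 40

```text
time: 26.3
tcp_pos: [0.4236, -0.0714, 0.1155]
tool_rot: [180.0, 0.0, 85.9]
wrist_force: [-0.5, 0.0, -0.4]
width: -0.001
finger_force: 0.0
```

Emit:
carry_out --increments '[{"x": 0,"y": 0,"z": 0.07,"turn": 0,"gripper": -1},{"x": 0,"y": 0,"z": 0.07,"turn": 0,"gripper": -1},{"x": 0,"y": 0,"z": 0,"turn": 0,"gripper": -1}]'

```text
time: 26.6
tcp_pos: [0.4217, -0.071, 0.0428]
tool_rot: [-179.6, -0.1, 85.9]
wrist_force: [-0.7, -0.2, 0.7]
width: 0.001
finger_force: 0.0
```

```bash
python3 - <<'E'
from h import *
st(); p=shot('wrist');print(white(p,(.4192,-.1273),.064,.06))
E
```

```text
t26.6 [ 0.4217 -0.071   0.0428] [-1.796e+02 -1.000e-01  8.590e+01] w0.00 f0.0 [-0.7 -0.2  0.7] q [-26.  25. 108.  -0.  47. -21.]
(0.4191, -0.1135, 0.0152, 0.0074, 85.5)
```

Emit:
carry_out --increments '[{"x": -0.03,"y": 0,"z": 0,"turn": 0,"gripper": -1},{"x": -0.05,"y": 0,"z": 0,"turn": 0,"gripper": -1},{"x": -0.05,"y": 0,"z": -0.004,"turn": 0,"gripper": -1},{"x": -0.03,"y": 0,"z": -0.004,"turn": 0,"gripper": -1},{"x": 0,"y": 0,"z": 0,"turn": 0,"gripper": -1},{"x": 0.04,"y": 0,"z": -0.04,"turn": 0,"gripper": 1},{"x": 0.04,"y": 0,"z": -0.09,"turn": 0,"gripper": 1},{"x": 0,"y": 0,"z": -0.09,"turn": 0,"gripper": 1}]'

```text
time: 27.45
tcp_pos: [0.4197, -0.1083, 0.1614]
tool_rot: [-179.9, -0.1, 86.0]
wrist_force: [1.3, -1.2, 0.7]
width: 0.507
finger_force: 0.0
```

```bash
python3 - <<'E'
from h import *
st(); p=shot('wrist'); save(p,'w11.png')
for h in (.046,.064):print(white(p,(.418,-.17),h,.09))
for r in cams.pinpoint('long_block_mid',p)[:3]:
    u=pix(r['centre']); print(round(r['p'],2),np.round(u),np.round(atz(p,u,.023),4))
u=proj(p,(.418,-.17,.03))[0].astype(int);print(u)
c=p['frame'][max(0,u[1]-60):u[1]+60,u[0]-60:u[0]+60]; g=cv2.resize(cv2.cvtColor(c,cv2.COLOR_RGB2GRAY),(30,30)); 
for r in g: print(' '.join('%2x'%(v//16) for v in r))
E
```

```text
t27.4 [ 0.4197 -0.1083  0.1614] [-1.799e+02 -1.000e-01  8.600e+01] w0.51 f0.0 [ 1.3 -1.2  0.7] q [-30.  15.  98.   0.  67. -26.]
(0.4159, -0.1993, 0.0802, 0.0403, 85.0)
(0.4166, -0.1872, 0.0746, 0.0375, 85.0)
0.61 [263. 254.] [ 0.4177 -0.1914  0.023 ]
[262 238]
 9  8  7  7  7  8  8  9  9  9  a  9  9  9  9  9  9  8  8  7  7  7  8  9  9  8  9  9  9  9
 9  8  7  7  7  7  7  7  8  7  7  7  8  9  8  7  9  8  8  7  7  7  8  a  9  8  9  9  9  9
 9  8  7  7  7  7  5  5  6  6  6  6  6  6  6  6  8  8  8  7  6  7  8  a  9  9  9  9  9  9
 9  9  7  7  7  7  6  5  5  6  6  6  6  6  6  6  8  8  8  8  6  7  8  9  9  9  9  9  9  9
 9  9  8  7  7  7  5  5  5  5  5  5  6  6  6  6  6  8  7  8  7  6  8  9  9  9  9  9  9  9
 9  9  8  7  7  7  5  5  5  5  5  5  6  6  6  6  6  9  7  7  7  6  8  8  9  9  a  9  9  9
 9  9  8  7  7  7  5  5  4  5  5  5  5  5  6  6  6  7  8  7  7  6  8  8  8  9  9  9  9  9
 9  9  9  8  7  6  5  4  4  5  4  5  5  5  5  6  6  6  8  7  7  7  8  7  7  8  9  9  9  9
 9  9  9  8  7  6  5  4  5  4  4  4  4  5  5  5  6  6  6  7  7  7  7  7  7  8  9  a  9  9
 9  9  9  8  7  6  5  4  4  
[... 1161 characters left out ...]
9  9  9  9  f  f  f  f  d  d  f  f  f  f  8  7  7  a  5  2  2  5  8  8
 8  5  2  2  4  8  9  9  9  9  f  f  f  f  d  d  f  f  f  f  8  7  7  a  4  2  2  4  8  8
 7  3  2  2  4  8  8  8  9  9  f  f  f  f  d  d  f  f  f  f  8  7  8  a  7  1  2  3  7  8
 9  3  2  2  5  8  8  9  9  8  f  f  f  f  e  e  f  f  f  f  7  7  9  9  7  1  1  2  6  8
 d  5  2  2  7  8  9  8  8  9  f  f  f  f  f  f  f  f  f  f  7  8  9  7  6  2  2  2  7  8
 d  5  2  2  8  9  9  9  9  9  f  f  f  f  f  f  f  f  f  f  8  9  9  7  6  2  1  2  7  7
 4  4  2  3  9  9  9  9  9  9  e  f  f  f  f  f  f  f  f  f  8  9  8  7  7  3  1  2  2  2
 3  5  3  4  9  9  9  9  9  9  d  e  e  e  e  e  e  e  e  e  8  8  7  7  7  4  2  2  2  2
```

It tipped over properly: the white top with its centred mark faces up, with the grey end below it. I'll localise it by its front edge and mark, then regrasp.

```bash
python3 - <<'E'
from h import *
st(); p=shot('wrist'); f=p['frame'].astype(int)
a=proj(p,(.4159,-.15,.046))[0];
for col in (255,268): 
    g=cv2.cvtColor(p['frame'],cv2.COLOR_RGB2GRAY)[215:310,col].astype(int); r=215+int(np.argmax(np.diff(g))); print('front edge',r,atz(p,(col,r+.5),.046))
g=cv2.cvtColor(p['frame'],cv2.COLOR_RGB2GRAY)[240:310,262].astype(int); print(g)
E
```

```text
t27.6 [ 0.4226 -0.1108  0.1652] [179.4   0.3  86. ] w0.68 f0.0 [ 0.6 -0.3 -1. ] q [-30.  14.  98.   0.  67. -26.]
front edge 230 [ 0.41613237 -0.15762286  0.046     ]
front edge 230 [ 0.42865323 -0.15854944  0.046     ]
[247 247 247 247 247 247 247 245 239 237 236 236 237 237 237 234 237 238
 238 238 239 239 243 243 242 242 242 243 243 243 241 243 246 247 247 247
 247 247 247 247 247 247 247 247 247 246 206 164 161 164 165 167 167 169
 168 168 168 168 167 167 164 161 160 159 160 159 158 160 157 157]
```

Emit:
carry_out --increments '[{"x": -0.08,"y": 0,"z": 0.0,"turn": 0,"gripper": 1},{"x": -0.08,"y": 0,"z": 0.08,"turn": 0,"gripper": 1},{"x": 0,"y": 0,"z": 0.08,"turn": 0,"gripper": 1},{"x": 0,"y": 0,"z": 0.05,"turn": 0,"gripper": 1},{"x": 0,"y": 0,"z": 0,"turn": 0,"gripper": 1}]'

```text
time: 28.1
tcp_pos: [0.4134, -0.1846, 0.0564]
tool_rot: [-179.6, -0.3, 85.9]
wrist_force: [-0.9, -0.1, 0.9]
width: 1.0
finger_force: 0.0
```

```bash
python3 - <<'E'
from h import *
st(); plan((.417,-.190,.022,85.8))
E
```

```text
t28.1 [ 0.4134 -0.1846  0.0564] [-179.6   -0.3   85.9] w1.00 f0.0 [-0.9 -0.1  0.9] q [-39.  26. 103.   0.  51. -35.]
--call
-0.0102 0.0079 0.0688 0.0005
```

Emit:
carry_out --increments '[{"x": -0.01,"y": 0.006,"z": 0.034,"turn": 0,"gripper": 1},{"x": 0,"y": 0,"z": 0.034,"turn": 0,"gripper": 1},{"x": 0,"y": 0,"z": 0,"turn": 0,"gripper": -1},{"x": 0,"y": 0,"z": 0,"turn": 0,"gripper": -1},{"x": 0,"y": 0,"z": 0,"turn": 0,"gripper": -1},{"x": 0,"y": 0,"z": 0,"turn": 0,"gripper": -1},{"x": 0,"y": 0,"z": 0,"turn": 0,"gripper": -1},{"x": 0,"y": 0,"z": 0,"turn": 0,"gripper": -1}]' --newtons 70

```text
time: 28.9
tcp_pos: [0.4183, -0.1914, 0.0267]
tool_rot: [179.9, 0.1, 86.0]
wrist_force: [-0.4, 1.1, 8.3]
width: 0.452
finger_force: 71.3
```

Emit:
carry_out --increments '[{"x": 0,"y": 0,"z": -0.07,"turn": 0,"gripper": -1},{"x": 0,"y": 0,"z": -0.07,"turn": 0,"gripper": -1},{"x": 0,"y": 0,"z": -0.07,"turn": 0,"gripper": -1},{"x": 0,"y": 0,"z": 0,"turn": 0,"gripper": -1}]'

```text
time: 29.3
tcp_pos: [0.4194, -0.1922, 0.1347]
tool_rot: [179.6, 0.3, 86.0]
wrist_force: [0.6, 0.1, -2.7]
width: 0.452
finger_force: 71.6
```

```bash
python3 - <<'E'
from h import *
st(); p=shot('wrist')
o=get_obs(); zt=o['tcp_pos'][2]-.0225+.046
print(white(p,o['tcp_pos'][:2],zt,.08))
for r in cams.pinpoint('long_block_mid',p)[:2]:
    u=pix(r['centre']); print(round(r['p'],2),np.round(u),np.round(atz(p,u,zt-.023),4))
g=cv2.cvtColor(p['frame'],cv2.COLOR_RGB2GRAY)[170:350,258].astype(int); print(g)
T=R.from_euler('xyz',o['tool_rot'],degrees=True).as_matrix()
for dx in (.032,0,-.032):
  for z in (-.0235,.0225): print(dx,z,np.round(proj(p,o['tcp_pos']+T@np.array([dx,0,z]))[0]))
plan((.4511,.3279,.13,86.2))
E
```

```text
t29.3 [ 0.4194 -0.1922  0.1347] [179.6   0.3  86. ] w0.45 f71.6 [ 0.6  0.1 -2.7] q [-39.  19.  97.   0.  64. -35.]
(0.421, -0.1899, 0.0621, 0.0409, 85.8)
0.64 [258. 248.] [ 0.4188 -0.1907  0.1329]
[132 131 134 136 136 137 140 136 134 132 130 138 148 149 148 149 150 150
 152 151 151 150 152 151 151 152 151 151 153 153 152 152 151 153 153 154
 152 153 165 179 196 211 213 213 212 212 211 211 211 211 211 211 211 212
 211 211 229 245 247 247 247 247 247 247 247 247 247 247 247 247 247 247
 247 247 247 241 165 201 206 207 206 206 206 206 208 208 209 208 208 208
 209 208 208 209 209 209 210 209 210 209 209 209 209 208 208 209 209 208
 209 208 208 208 208 208 208 208 208 208 207 209 204 194 186 185 187 187
 187 187 233 243 244 244 244 244 244 244 244 244 245 245 246 247 247 247
 247 247 247 247 247 247 247 246 244 219 145 112 114 117 122 125 121 106
  92  89  91  94  96  97  99 100  99 101 100 101 102 102 100  99 100 100]
0.032 -0.0235 [257. 212.]
0.032 0.0225 [258. 181.]
0 -0.0235 [258. 274.]
0 0.0225 [258. 230.]
-0.032 -0.0235 [258. 328.]
-0.032 0.0225 [258. 274.]
--call
0.0867 -0.0006 0.0001 -0.0001
0.0867 -0.0006 0.0001 -0.0001
0.0867 -0.0005 0.0001 -0.0001
0.0867 -0.0005 0.0001 -0.0001
0.0867 -0.0005 0.0001 -0.0001
0.0867 -0.0004 0.0001 -0.0001
0.0867 -0.0004 0.0001 -0.0001
0.0867 -0.0004 0.0001 -0.0001
--call
0.0867 -0.0003 0.0001 -0.0001
0.0867 -0.0003 0.0001 -0.0001
0.0867 -0.0003 0.0001 -0.0001
0.0867 -0.0002 0.0001 -0.0001
```

Held upright and centred: projected edges at rows 212/181/328, seen at 209/181/327. Carrying it over the tab, this time with the foot at 0.108.

Emit:
carry_out --increments '[{"x": 0.085,"y": 0,"z": 0,"turn": 0,"gripper": -1},{"x": 0.085,"y": 0,"z": 0,"turn": 0,"gripper": -1},{"x": 0.085,"y": 0,"z": 0,"turn": 0,"gripper": -1},{"x": 0.085,"y": 0,"z": 0,"turn": 0,"gripper": -1},{"x": 0.085,"y": 0,"z": 0,"turn": 0,"gripper": -1},{"x": 0.085,"y": 0,"z": 0,"turn": 0,"gripper": -1},{"x": 0.085,"y": 0,"z": 0,"turn": 0,"gripper": -1},{"x": 0.085,"y": 0,"z": 0,"turn": 0,"gripper": -1}]'

```text
time: 30.2
tcp_pos: [0.4411, 0.1497, 0.129]
tool_rot: [-179.9, 0.0, 85.9]
wrist_force: [1.2, -0.6, -1.4]
width: 0.449
finger_force: 71.5
```

Emit:
carry_out --increments '[{"x": 0.085,"y": 0,"z": 0,"turn": 0,"gripper": -1},{"x": 0.085,"y": 0,"z": 0,"turn": 0,"gripper": -1},{"x": 0.085,"y": 0,"z": 0,"turn": 0,"gripper": -1},{"x": 0.085,"y": 0,"z": 0,"turn": 0,"gripper": -1},{"x": 0,"y": 0,"z": 0,"turn": 0,"gripper": -1},{"x": 0,"y": 0,"z": 0,"turn": 0,"gripper": -1}]'

```text
time: 30.8
tcp_pos: [0.4531, 0.3177, 0.1286]
tool_rot: [-179.8, 0.1, 86.0]
wrist_force: [0.0, -0.0, -1.9]
width: 0.455
finger_force: 71.5
```

```bash
python3 - <<'E'
from h import *
st(); plan((.4511,.3279,.065,86.2)); p=shot('wrist')
for t,z in (('dock_stop',.012),('tray_nose',.012),('tray_grip',.05)):
    for r in cams.pinpoint(t,p)[:1]:
        u=pix(r['centre']); print(t,round(r['p'],2),np.round(u),np.round(atz(p,u,z),4))
E
```

```text
t30.8 [0.4531 0.3177 0.1286] [-1.798e+02  1.000e-01  8.600e+01] w0.45 f71.5 [ 0.  -0.  -1.9] q [23. 28. 83. -0. 70. 27.]
--call
0.01 -0.0027 0.0636 -0.0004
0.01 -0.0026 0.0636 -0.0004
dock_stop 0.64 [254. 111.] [0.4523 0.3831 0.012 ]
tray_nose 0.84 [255. 111.] [0.4532 0.3833 0.012 ]
```

Emit:
carry_out --increments '[{"x": 0.01,"y": -0.0025,"z": 0.064,"turn": 0,"gripper": -1},{"x": 0.01,"y": -0.0025,"z": 0.064,"turn": 0,"gripper": -1},{"x": 0,"y": 0,"z": 0,"turn": 0,"gripper": -1},{"x": 0,"y": 0,"z": 0,"turn": 0,"gripper": -1}]'

```text
time: 31.4
tcp_pos: [0.4526, 0.3271, 0.0668]
tool_rot: [-180.0, 0.0, 85.9]
wrist_force: [0.4, -0.0, -2.3]
width: 0.449
finger_force: 71.3
```

Emit:
carry_out --increments '[{"x": 0,"y": 0,"z": 0.03,"turn": 0,"gripper": -1},{"x": 0,"y": 0,"z": 0.02,"turn": 0,"gripper": -1},{"x": 0,"y": 0,"z": 0.01,"turn": 0,"gripper": -1},{"x": 0,"y": 0,"z": 0,"turn": 0,"gripper": -1}]'

```text
time: 31.8
tcp_pos: [0.4523, 0.3275, 0.0363]
tool_rot: [-180.0, 0.0, 85.9]
wrist_force: [0.0, 0.1, -0.8]
width: 0.449
finger_force: 71.6
```

Emit:
carry_out --increments '[{"x": 0,"y": 0.002,"z": 0.006,"turn": 0,"gripper": -1},{"x": 0,"y": 0,"z": 0.002,"turn": 0,"gripper": -1},{"x": 0,"y": 0,"z": 0,"turn": 0,"gripper": -1}]'

```text
time: 32.1
tcp_pos: [0.4536, 0.3277, 0.0327]
tool_rot: [179.9, -0.0, 85.9]
wrist_force: [-0.3, -0.2, 1.7]
width: 0.451
finger_force: 71.9
```

```bash
python3 - <<'E'
from h import *
st(); plan((.4523,.3275,.15,86),(.42,.10,.26,86),(.53,-.20,.26,60))
E
```

```text
t32.1 [0.4536 0.3277 0.0327] [179.9  -0.   85.9] w0.45 f71.9 [-0.3 -0.2  1.7] q [24. 35. 88. -0. 57. 28.]
--call
-0.0002 -0.0008 -0.0782 -0.0001
-0.0002 -0.0008 -0.0782 -0.0001
-0.0002 -0.0008 -0.0782 -0.0001
-0.0764 -0.0055 -0.0367 -0.0
-0.0764 -0.0055 -0.0367 -0.0
-0.0764 -0.0055 -0.0367 -0.0
-0.0764 -0.0055 -0.0367 -0.0
-0.0764 -0.0055 -0.0367 -0.0
--call
-0.0764 -0.0055 -0.0367 -0.0
-0.0833 0.0373 -0.0 0.0206
-0.0807 0.0426 -0.0 0.0206
-0.0778 0.0478 -0.0 0.0206
-0.0745 0.0527 -0.0 0.0206
-0.071 0.0574 -0.0 0.0206
-0.0671 0.0619 -0.0 0.0206
-0.0629 0.0661 -0.0 0.0206
```

Emit:
carry_out --increments '[{"x": 0,"y": 0,"z": 0,"turn": 0,"gripper": 1},{"x": 0,"y": 0,"z": 0,"turn": 0,"gripper": 1},{"x": 0,"y": 0,"z": 0,"turn": 0,"gripper": 1},{"x": 0,"y": 0,"z": 0,"turn": 0,"gripper": 1},{"x": 0,"y": 0,"z": -0.078,"turn": 0,"gripper": 1},{"x": 0,"y": 0,"z": -0.078,"turn": 0,"gripper": 1},{"x": 0,"y": 0,"z": -0.078,"turn": 0,"gripper": 1},{"x": -0.076,"y": -0.0055,"z": -0.037,"turn": 0,"gripper": 1}]'

```text
time: 32.9
tcp_pos: [0.4491, 0.292, 0.171]
tool_rot: [179.7, -0.2, 86.1]
wrist_force: [1.4, -0.6, -0.5]
width: 0.995
finger_force: 0.0
```

Emit:
carry_out --increments '[{"x": -0.076,"y": -0.0055,"z": -0.037,"turn": 0,"gripper": 1},{"x": -0.076,"y": -0.0055,"z": -0.037,"turn": 0,"gripper": 1},{"x": -0.076,"y": -0.0055,"z": -0.037,"turn": 0,"gripper": 1},{"x": -0.076,"y": -0.0055,"z": -0.037,"turn": 0,"gripper": 1},{"x": -0.076,"y": -0.0055,"z": -0.037,"turn": 0,"gripper": 1},{"x": 0,"y": 0,"z": 0,"turn": 0,"gripper": 1},{"x": 0,"y": 0,"z": 0,"turn": 0,"gripper": 1}]'

```text
time: 33.6
tcp_pos: [0.4206, 0.101, 0.2604]
tool_rot: [180.0, -0.0, 85.8]
wrist_force: [1.2, 0.4, 0.8]
width: 0.996
finger_force: 0.0
```

```bash
python3 - <<'E'
from h import *
st(); p=shot('wrist'); save(p,'w12.png',scale=1.5)
print('long',white(p,(.4515,.329),.052))
for t in ('short_block','square_post','tray_grip','long_block'):
    nm=t if t in('tray_grip',) else t+'_mid'
    for r in cams.pinpoint(nm,p)[:2]:
        u=pix(r['centre']); X=atz(p,u,H.get(t,.1)/2); print(t,round(r['p'],2),np.round(u),np.round(X,4),white(p,X[:2],H.get(t,.05)))
plan((.50,-.16,.26,60))
E
```

```text
t33.6 [0.4206 0.101  0.2604] [180.   -0.   85.8] w1.00 f0.0 [1.2 0.4 0.8] q [-2.  9. 88.  0. 83.  2.]
long None
short_block 0.45 [422. 329.] [ 0.6562 -0.1937  0.024 ] None
square_post 0.85 [441. 259.] [ 0.6693 -0.0656  0.026 ] (0.6666, -0.0685, 0.0388, 0.0385, -85.0)
tray_grip 0.59 [272.  53.] [0.4432 0.2183 0.05  ] (0.478, 0.2063, 0.1167, 0.0228, 85.9)
long_block 0.93 [481. 194.] [0.7127 0.0282 0.023 ] None
--call
-0.0853 0.0325 -0.0001 0.0241
-0.0826 0.0389 -0.0001 0.0241
-0.0795 0.045 -0.0001 0.0241
-0.0758 0.0509 -0.0001 0.0241
-0.0718 0.0565 -0.0001 0.0241
-0.0673 0.0617 -0.0001 0.0241
```

```bash
python3 - <<'E'
from h import *
plan((.5,-.14,.22,120),(.655,-.187,.13,151))
E
```

```text
--call
-0.0787 0.032 0.0132 -0.0315
-0.0815 0.0241 0.0132 -0.0315
-0.0834 0.016 0.0132 -0.0315
-0.0846 0.0076 0.0132 -0.0315
-0.085 -0.0007 0.0132 -0.0315
-0.0845 -0.0091 0.0132 -0.0315
-0.0473 0.0443 0.036 -0.0344
-0.0518 0.0389 0.036 -0.0344
--call
-0.0557 0.0331 0.036 -0.0344
-0.0589 0.0269 0.036 -0.0344
-0.0615 0.0204 0.036 -0.0344
```

Emit:
carry_out --increments '[{"x": -0.079,"y": 0.032,"z": 0.013,"turn": -0.0315,"gripper": 1},{"x": -0.0815,"y": 0.024,"z": 0.013,"turn": -0.0315,"gripper": 1},{"x": -0.0835,"y": 0.016,"z": 0.013,"turn": -0.0315,"gripper": 1},{"x": -0.0845,"y": 0.0075,"z": 0.013,"turn": -0.0315,"gripper": 1},{"x": -0.085,"y": 0,"z": 0.013,"turn": -0.0315,"gripper": 1},{"x": -0.0845,"y": -0.009,"z": 0.013,"turn": -0.0315,"gripper": 1},{"x": -0.047,"y": 0.044,"z": 0.036,"turn": -0.0345,"gripper": 1},{"x": -0.052,"y": 0.039,"z": 0.036,"turn": -0.0345,"gripper": 1}]'

```text
time: 34.65
tcp_pos: [0.5632, -0.1606, 0.1842]
tool_rot: [-180.0, -0.0, 132.6]
wrist_force: [0.1, 0.1, -0.1]
width: 0.995
finger_force: 0.0
```

Emit:
carry_out --increments '[{"x": -0.056,"y": 0.033,"z": 0.036,"turn": -0.0345,"gripper": 1},{"x": -0.059,"y": 0.027,"z": 0.036,"turn": -0.0345,"gripper": 1},{"x": -0.0615,"y": 0.02,"z": 0.036,"turn": -0.0345,"gripper": 1},{"x": 0,"y": 0,"z": 0,"turn": 0,"gripper": 1},{"x": 0,"y": 0,"z": 0,"turn": 0,"gripper": 1}]'

```text
time: 35.15
tcp_pos: [0.6551, -0.1874, 0.1298]
tool_rot: [-180.0, -0.1, 151.0]
wrist_force: [0.7, 0.3, 0.4]
width: 1.0
finger_force: 0.0
```

```bash
cat >> h.py <<'E'
def look(t,n=2,near=None):
    st(); p=shot('wrist')
    for r in cams.pinpoint(t+'_mid',p)[:n]:
        u=pix(r['centre']); X=atz(p,u,H[t]/2); print(t,round(r['p'],2),np.round(u),np.round(X,4),'top',white(p,X[:2],H[t]))
    return p
E
python3 - <<'E'
from h import *
look('short_block')
E
```

```text
t35.1 [ 0.6551 -0.1874  0.1298] [-1.80e+02 -1.00e-01  1.51e+02] w1.00 f0.0 [0.7 0.3 0.4] q [-26.  40.  60.   0.  81. -87.]
short_block 0.84 [264. 192.] [ 0.6587 -0.1853  0.024 ] top (0.6521, -0.1867, 0.0481, 0.0466, -29.0)
```

Emit:
carry_out --increments '[{"x": 0,"y": 0,"z": 0.07,"turn": 0,"gripper": 1},{"x": 0,"y": 0,"z": 0.075,"turn": 0,"gripper": 1},{"x": 0,"y": 0,"z": 0.068,"turn": 0,"gripper": 1},{"x": 0,"y": 0,"z": 0,"turn": 0,"gripper": -1},{"x": 0,"y": 0,"z": 0,"turn": 0,"gripper": -1},{"x": 0,"y": 0,"z": 0,"turn": 0,"gripper": -1},{"x": 0,"y": 0,"z": 0,"turn": 0,"gripper": -1},{"x": 0,"y": 0,"z": 0,"turn": 0,"gripper": -1}]'

```text
time: 36.05
tcp_pos: [0.6564, -0.1889, 0.0281]
tool_rot: [180.0, 0.3, 151.0]
wrist_force: [-0.5, 0.2, 8.6]
width: 0.452
finger_force: 72.8
```

```bash
python3 - <<'E'
from h import *
st();c=get_obs()['tcp_pos']
plan((c[0],c[1],.14,151),(.45,-.08,.14,110),(.4469,.266,.14,86.0))
E
```

```text
t36.0 [ 0.6564 -0.1889  0.0281] [180.    0.3 151. ] w0.45 f72.8 [-0.5  0.2  8.6] q [-26.  45.  66.   0.  69. -87.]
--call
0.0 0.0 -0.0746 0.0
0.0 0.0 -0.0746 0.0
0.0 0.0 -0.0746 0.0
0.0778 -0.0016 -0.0 0.038
0.077 -0.0109 -0.0 0.038
0.0752 -0.02 -0.0 0.038
0.0723 -0.0288 -0.0 0.038
0.0684 -0.0372 -0.0 0.038
--call
0.0634 -0.045 -0.0 0.038
0.0815 0.0289 -0.0 0.0167
0.0829 0.0245 -0.0 0.0167
0.0841 0.0202 -0.0 0.0167
0.0851 0.0157 -0.0 0.0167
0.0858 0.0113 -0.0 0.0167
0.0862 0.0068 -0.0 0.0167
0.0865 0.0022 -0.0 0.0167
--call
0.0865 -0.0023 -0.0 0.0167
```

Emit:
carry_out --increments '[{"x": 0,"y": 0,"z": -0.075,"turn": 0,"gripper": -1},{"x": 0,"y": 0,"z": -0.075,"turn": 0,"gripper": -1},{"x": 0,"y": 0,"z": -0.075,"turn": 0,"gripper": -1},{"x": 0.078,"y": -0.0016,"z": 0,"turn": 0.038,"gripper": -1},{"x": 0.077,"y": -0.011,"z": 0,"turn": 0.038,"gripper": -1},{"x": 0.075,"y": -0.02,"z": 0,"turn": 0.038,"gripper": -1},{"x": 0.0725,"y": -0.029,"z": 0,"turn": 0.038,"gripper": -1},{"x": 0.0685,"y": -0.037,"z": 0,"turn": 0.038,"gripper": -1}]'

```text
time: 36.85
tcp_pos: [0.4815, -0.0969, 0.1385]
tool_rot: [179.9, 0.1, 116.5]
wrist_force: [0.7, -0.1, -1.2]
width: 0.452
finger_force: 71.6
```

Emit:
carry_out --increments '[{"x": 0.0635,"y": -0.045,"z": 0,"turn": 0.038,"gripper": -1},{"x": 0.0815,"y": 0.029,"z": 0,"turn": 0.0167,"gripper": -1},{"x": 0.083,"y": 0.0245,"z": 0,"turn": 0.0167,"gripper": -1},{"x": 0.084,"y": 0.02,"z": 0,"turn": 0.0167,"gripper": -1},{"x": 0.085,"y": 0.0157,"z": 0,"turn": 0.0167,"gripper": -1},{"x": 0.086,"y": 0.0113,"z": 0,"turn": 0.0167,"gripper": -1},{"x": 0.086,"y": 0.007,"z": 0,"turn": 0.0167,"gripper": -1},{"x": 0.0865,"y": 0.002,"z": 0,"turn": 0.0167,"gripper": -1}]'

```text
time: 37.65
tcp_pos: [0.4459, 0.2252, 0.1387]
tool_rot: [179.8, -0.0, 88.8]
wrist_force: [0.9, -1.1, -1.7]
width: 0.451
finger_force: 71.6
```

Emit:
carry_out --increments '[{"x": 0.08,"y": -0.0023,"z": 0,"turn": 0.0167,"gripper": -1},{"x": 0,"y": 0,"z": 0,"turn": 0,"gripper": -1},{"x": 0,"y": 0,"z": 0,"turn": 0,"gripper": -1}]'

```text
time: 37.95
tcp_pos: [0.4454, 0.2639, 0.1381]
tool_rot: [179.9, -0.0, 86.0]
wrist_force: [-0.4, -1.2, -1.2]
width: 0.452
finger_force: 71.6
```

```bash
cat >> h.py <<'E'
def held(p,t,foot):
    """box in the grip: predicted vs seen top-face rectangle, tool-relative"""
    o=get_obs(); h=H[t]; zt=o['tcp_pos'][2]-foot+h
    w=white(p,o['tcp_pos'][:2],zt,.05); print('held top',w)
    if w:
        y=np.radians(o['tool_rot'][2]); d=np.array(w[:2])-o['tcp_pos'][:2]; print('offset tool x,y mm',np.round(1e3*np.array([d@[np.cos(y),np.sin(y)],d@[np.sin(y),-np.cos(y)]]),1))
E
python3 - <<'E'
from h import *
st();p=shot('wrist'); save(p,'w13.png'); held(p,'short_block',.028)
print('long in tray',white(p,(.4515,.329),.052))
plan((.4469,.266,.07,86))
E
```

```text
t38.0 [0.4454 0.2639 0.1381] [179.9  -0.   86. ] w0.45 f71.6 [-0.4 -1.2 -1.2] q [18. 24. 88. -0. 68. 21.]
held top (0.4391, 0.2944, 0.1077, 0.0382, -83.0)
offset tool x,y mm [30.8 -8.6]
long in tray (0.4639, 0.2982, 0.1547, 0.0607, 86.1)
--call
0.003 0.0012 0.068 -0.0001
0.003 0.0012 0.068 -0.0001
```

```bash
cat >> h.py <<'E'
def prof(p,t,foot,L,col=None,lo=150):
    o=get_obs(); T=R.from_euler('xyz',o['tool_rot'],degrees=True).as_matrix(); h=H[t]
    P=lambda x,z:proj(p,o['tcp_pos']+T@np.array([x,0,z]))[0]
    print('pred front-top,front-foot,rear-top rows',[int(P(*a)[1]) for a in ((L/2,foot-h),(L/2,foot),(-L/2,foot-h))])
    c=int(P(0,foot-h)[0])-6; g=cv2.cvtColor(p['frame'],cv2.COLOR_RGB2GRAY)[:,c].astype(int)
    j=[(r,g[r+2]-g[r-2]) for r in range(lo,360) if abs(g[r+2]-g[r-2])>14]; print(j)
E
python3 - <<'E'
from h import *
st();p=shot('wrist'); prof(p,'short_block',.028,.050)
for r in cams.pinpoint('long_block_mid',p)[:2]: u=pix(r['centre']); print(round(r['p'],2),u,atz(p,u,.029))
# long block rear top edge expected
print([proj(p,(.4515-.0668*.0+0.0*k,.3277-.9978*k,z))[0].round() for k,z in ((.032,.052),(.032,.006),(-.032,.052))])
g=cv2.cvtColor(p['frame'],cv2.COLOR_RGB2GRAY)[:,252].astype(int); print(g[100:220:3])
E
```

```text
t38.0 [0.4455 0.2631 0.138 ] [179.9  -0.   86. ] w0.45 f71.6 [ 0.2 -0.  -1.2] q [17. 24. 88. -0. 68. 21.]
pred front-top,front-foot,rear-top rows [226, 191, 316]
[(151, np.int64(36)), (152, np.int64(24)), (153, np.int64(22)), (154, np.int64(36)), (178, np.int64(-50)), (179, np.int64(-59)), (180, np.int64(-59)), (181, np.int64(-54)), (184, np.int64(-19)), (185, np.int64(-40)), (186, np.int64(-41)), (187, np.int64(-43)), (188, np.int64(-23)), (215, np.int64(19)), (216, np.int64(34)), (217, np.int64(49)), (218, np.int64(44)), (219, np.int64(31)), (220, np.int64(18)), (221, np.int64(20)), (222, np.int64(25)), (223, np.int64(23)), (224, np.int64(36)), (225, np.int64(41)), (226, np.int64(35)), (227, np.int64(36)), (228, np.int64(23)), (244, np.int64(-98)), (245, np.int64(-83)), (246, np.int64(-74)), (247, np.int64(-75)), (248, np.int64(24)), (285, np.int64(18)), (286, np.int64(75)), (287, np.int64(77)), (288, np.int64(77)), (289, np.int64(58)), (318, np.int64(-47)), (319, np.int64(-64)), (320, np.int64(-64)), (321, np.int64(-52)), (322, np.int64(-17)), (329, np.int64(-22)), (330, np.int64(-43)), (331, np.int64(-47)), (332, np.int64(-46)), (333, np.int64(-28)), (341, np.int64(34)), (342, np.int64(94)), (343, np.int64(108)), (344, np.int64(100)), (345, np.int64(20)), (346, np.int64(-84)), (347, np.int64(-97)), (348, np.int64(-91)), (349, np.int64(-44)), (353, np.int64(-32)), (354, np.int64(-78)), (355, np.int64(-85)), (356, np.int64(-84)), (357, np.int64(-60))]
0.77 [261.0176, 112.0128] [0.45139928 0.32800284 0.029     ]
[array([264., 157.]), array([263., 146.]), array([258.,  68.])]
[178 180 178 180 179 179 179 178 179 178 178 177 177 176 178 177 176 176
 186 212 211 211 212 212 211 212 226 165 165 127 124 126 126 126 128 129
 129 128 131 149]
```

Emit:
carry_out --increments '[{"x": 0.002,"y": 0.0012,"z": 0.068,"turn": 0,"gripper": -1},{"x": 0.002,"y": 0.0012,"z": 0.068,"turn": 0,"gripper": -1},{"x": 0,"y": 0,"z": 0,"turn": 0,"gripper": -1},{"x": 0,"y": 0,"z": 0.03,"turn": 0,"gripper": -1},{"x": 0,"y": 0,"z": 0.025,"turn": 0,"gripper": -1},{"x": 0,"y": 0,"z": 0.008,"turn": 0,"gripper": -1},{"x": 0,"y": 0,"z": 0,"turn": 0,"gripper": -1}]'

```text
time: 38.8
tcp_pos: [0.4473, 0.2649, 0.0386]
tool_rot: [180.0, -0.0, 85.9]
wrist_force: [0.3, 0.3, -1.0]
width: 0.449
finger_force: 71.6
```

Emit:
carry_out --increments '[{"x": 0,"y": 0,"z": 0.006,"turn": 0,"gripper": -1},{"x": 0,"y": 0,"z": 0,"turn": 0,"gripper": -1}]'

```text
time: 39.0
tcp_pos: [0.4471, 0.2652, 0.0352]
tool_rot: [180.0, -0.0, 85.9]
wrist_force: [-0.1, 0.2, -0.9]
width: 0.447
finger_force: 71.6
```

Emit:
carry_out --increments '[{"x": 0,"y": 0,"z": 0.004,"turn": 0,"gripper": -1},{"x": 0,"y": 0,"z": 0,"turn": 0,"gripper": -1}]'

```text
time: 39.2
tcp_pos: [0.4472, 0.2654, 0.034]
tool_rot: [179.9, -0.0, 85.9]
wrist_force: [-1.9, -0.1, 11.1]
width: 0.456
finger_force: 72.9
```

```bash
python3 - <<'E'
from h import *
st();c=get_obs()['tcp_pos']
plan((c[0],c[1],.17,86),(.43,.10,.24,86),(.56,-.08,.22,86))
E
```

```text
t39.2 [0.4472 0.2654 0.034 ] [179.9  -0.   85.9] w0.46 f72.9 [-1.9 -0.1 11.1] q [18. 32. 95.  0. 53. 22.]
--call
0.0 0.0 -0.0906 -0.0001
0.0 0.0 -0.0906 -0.0001
0.0 0.0 -0.0906 -0.0001
-0.0831 -0.0028 -0.035 -0.0
-0.0831 -0.0028 -0.035 -0.0
-0.0831 -0.0028 -0.035 -0.0
-0.0831 -0.0028 -0.035 -0.0
-0.0682 0.0569 0.008 -0.0
--call
-0.0682 0.0569 0.008 -0.0
-0.0682 0.0569 0.008 -0.0
-0.0682 0.0569 0.008 -0.0
-0.0682 0.0569 0.008 -0.0
```

Emit:
carry_out --increments '[{"x": 0,"y": 0,"z": 0,"turn": 0,"gripper": 1},{"x": 0,"y": 0,"z": 0,"turn": 0,"gripper": 1},{"x": 0,"y": 0,"z": 0,"turn": 0,"gripper": 1},{"x": 0,"y": 0,"z": 0,"turn": 0,"gripper": 1},{"x": 0,"y": 0,"z": -0.09,"turn": 0,"gripper": 1},{"x": 0,"y": 0,"z": -0.09,"turn": 0,"gripper": 1},{"x": 0,"y": 0,"z": -0.09,"turn": 0,"gripper": 1},{"x": -0.083,"y": -0.003,"z": -0.035,"turn": 0,"gripper": 1}]'

```text
time: 40.0
tcp_pos: [0.4439, 0.2261, 0.1892]
tool_rot: [179.6, -0.2, 86.2]
wrist_force: [0.5, -1.3, -1.2]
width: 1.0
finger_force: 0.0
```

Emit:
carry_out --increments '[{"x": -0.083,"y": -0.003,"z": -0.035,"turn": 0,"gripper": 1},{"x": -0.083,"y": -0.003,"z": -0.035,"turn": 0,"gripper": 1},{"x": -0.083,"y": -0.003,"z": -0.035,"turn": 0,"gripper": 1},{"x": -0.068,"y": 0.057,"z": 0.008,"turn": 0,"gripper": 1},{"x": -0.068,"y": 0.057,"z": 0.008,"turn": 0,"gripper": 1},{"x": -0.068,"y": 0.057,"z": 0.008,"turn": 0,"gripper": 1},{"x": -0.068,"y": 0.057,"z": 0.008,"turn": 0,"gripper": 1},{"x": 0,"y": 0,"z": 0,"turn": 0,"gripper": 1}]'

```text
time: 40.8
tcp_pos: [0.535, -0.0477, 0.2203]
tool_rot: [-180.0, 0.0, 85.7]
wrist_force: [-0.4, 0.2, -0.6]
width: 0.998
finger_force: 0.0
```

```bash
python3 - <<'E'
from h import *
look('square_post'); plan((.667,-.067,.14,90))
E
```

```text
t40.8 [ 0.535  -0.0477  0.2203] [-180.     0.    85.7] w1.00 f0.0 [-0.4  0.2 -0.6] q [-18.  21.  77.  -0.  82. -13.]
square_post 0.8 [374. 171.] [ 0.6667 -0.065   0.026 ] top (0.6663, -0.071, 0.0467, 0.0395, -85.6)
--call
-0.0065 0.0676 0.0405 -0.0058
-0.0078 0.0675 0.0405 -0.0058
-0.009 0.0674 0.0405 -0.0058
-0.0102 0.0672 0.0405 -0.0058
```

Emit:
carry_out --increments '[{"x": -0.0065,"y": 0.0675,"z": 0.04,"turn": -0.012,"gripper": 1},{"x": -0.008,"y": 0.0675,"z": 0.04,"turn": -0.012,"gripper": 1},{"x": -0.009,"y": 0.0675,"z": 0.04,"turn": -0.012,"gripper": 1},{"x": -0.01,"y": 0.067,"z": 0.04,"turn": -0.012,"gripper": 1},{"x": 0,"y": 0,"z": 0,"turn": 0,"gripper": 1},{"x": 0,"y": 0,"z": 0,"turn": 0,"gripper": 1}]'

```text
time: 41.5
tcp_pos: [0.6671, -0.0611, 0.1414]
tool_rot: [-179.9, -0.0, 94.6]
wrist_force: [-0.4, -0.2, 0.5]
width: 1.001
finger_force: 0.0
```

```bash
python3 - <<'E'
from h import *
look('square_post'); plan((.667,-.067,.024,94.4))
E
```

```text
t41.5 [ 0.6671 -0.0611  0.1414] [-179.9   -0.    94.6] w1.00 f0.0 [-0.4 -0.2  0.5] q [-15.  38.  61.   0.  81. -20.]
square_post 0.89 [258. 197.] [ 0.6663 -0.0715  0.026 ] top (0.67, -0.0626, 0.0499, 0.0481, -84.4)
--call
-0.0036 -0.0003 0.0795 0.0004
-0.0036 -0.0003 0.0795 0.0004
-0.0036 -0.0003 0.0795 0.0004
```

Emit:
carry_out --increments '[{"x": -0.004,"y": 0,"z": 0.078,"turn": 0,"gripper": 1},{"x": -0.004,"y": 0,"z": 0.078,"turn": 0,"gripper": 1},{"x": -0.004,"y": 0,"z": 0.076,"turn": 0,"gripper": 1},{"x": 0,"y": 0,"z": 0,"turn": 0,"gripper": -1},{"x": 0,"y": 0,"z": 0,"turn": 0,"gripper": -1},{"x": 0,"y": 0,"z": 0,"turn": 0,"gripper": -1},{"x": 0,"y": 0,"z": 0,"turn": 0,"gripper": -1},{"x": 0,"y": 0,"z": 0,"turn": 0,"gripper": -1}]'

```text
time: 42.4
tcp_pos: [0.6694, -0.0686, 0.0293]
tool_rot: [179.7, 0.1, 94.6]
wrist_force: [-0.9, 0.1, 7.7]
width: 0.454
finger_force: 72.5
```

```bash
python3 - <<'E'
from h import *
st();c=get_obs()['tcp_pos']; tab=np.array([.4440,.217]); d=np.array([.0668,.9978])
for k in (-.1,-.048): print(k,tab+k*d)
t=tab-.1*d
plan((c[0],c[1],.11,94.4),(.45,-.05,.11,90),(*t,.11,86))
E
```

```text
t42.4 [ 0.6694 -0.0686  0.0293] [1.797e+02 1.000e-01 9.460e+01] w0.45 f72.5 [-0.9  0.1  7.7] q [-16.  44.  68.  -0.  68. -20.]
-0.1 [0.43732 0.11722]
-0.048 [0.4407936 0.1691056]
--call
0.0 0.0 -0.0807 0.0005
0.0 0.0 -0.0807 0.0005
0.0142 -0.0869 -0.0 0.0049
0.0128 -0.0872 -0.0 0.0049
0.0115 -0.0873 -0.0 0.0049
0.0101 -0.0875 -0.0 0.0049
0.0088 -0.0877 -0.0 0.0049
0.0836 -0.0063 -0.0 0.0056
--call
0.0835 -0.0078 -0.0 0.0056
0.0833 -0.0093 -0.0 0.0056
0.0832 -0.0107 -0.0 0.0056
```

Emit:
carry_out --increments '[{"x": 0,"y": 0,"z": -0.08,"turn": 0,"gripper": -1},{"x": 0,"y": 0,"z": -0.08,"turn": 0,"gripper": -1},{"x": 0.014,"y": -0.087,"z": 0,"turn": 0.005,"gripper": -1},{"x": 0.013,"y": -0.087,"z": 0,"turn": 0.005,"gripper": -1},{"x": 0.0115,"y": -0.087,"z": 0,"turn": 0.005,"gripper": -1},{"x": 0.01,"y": -0.0875,"z": 0,"turn": 0.005,"gripper": -1},{"x": 0.009,"y": -0.0875,"z": 0,"turn": 0.005,"gripper": -1},{"x": 0.0835,"y": -0.006,"z": 0,"turn": 0.0056,"gripper": -1}]'

```text
time: 43.2
tcp_pos: [0.4423, -0.0105, 0.107]
tool_rot: [-180.0, 0.1, 88.7]
wrist_force: [1.0, 0.7, -1.2]
width: 0.452
finger_force: 71.4
```

Emit:
carry_out --increments '[{"x": 0.0835,"y": -0.008,"z": 0,"turn": 0.0056,"gripper": -1},{"x": 0.0835,"y": -0.009,"z": 0,"turn": 0.0056,"gripper": -1},{"x": 0.083,"y": -0.011,"z": 0,"turn": 0.0056,"gripper": -1},{"x": 0,"y": 0,"z": 0,"turn": 0,"gripper": -1},{"x": 0,"y": 0,"z": 0,"turn": 0,"gripper": -1}]'

```text
time: 43.7
tcp_pos: [0.4363, 0.1177, 0.1069]
tool_rot: [179.9, 0.0, 86.2]
wrist_force: [0.1, -0.4, -1.2]
width: 0.451
finger_force: 71.4
```

```bash
python3 - <<'E'
from h import *
st();p=shot('wrist'); prof(p,'square_post',.029,.040,lo=200); plan((.4375,.1172,.055,86.1))
for t,z in (('tray_grip',.05),('tray_nose',.012),('dock_stop',.012),('short_block_mid',.03),('long_block_mid',.029)):
    for r in cams.pinpoint(t,p)[:2]:
        u=pix(r['centre']); print(t,round(r['p'],2),np.round(u),np.round(atz(p,u,z),4))
E
```

```text
t43.7 [0.4363 0.1177 0.1069] [179.9   0.   86.2] w0.45 f71.4 [ 0.1 -0.4 -1.2] q [  0.  20. 100.  -0.  59.   4.]
pred front-top,front-foot,rear-top rows [240, 199, 312]
[(200, np.int64(-101)), (201, np.int64(-101)), (202, np.int64(-103)), (203, np.int64(-19)), (205, np.int64(-43)), (206, np.int64(-46)), (207, np.int64(-25)), (209, np.int64(43)), (210, np.int64(48)), (211, np.int64(24)), (236, np.int64(18)), (237, np.int64(32)), (238, np.int64(45)), (239, np.int64(58)), (240, np.int64(57)), (241, np.int64(55)), (242, np.int64(52)), (243, np.int64(46)), (244, np.int64(36)), (245, np.int64(23)), (267, np.int64(-40)), (268, np.int64(-90)), (269, np.int64(-78)), (270, np.int64(-74)), (271, np.int64(-36)), (272, np.int64(15)), (286, np.int64(60)), (287, np.int64(74)), (288, np.int64(75)), (289, np.int64(74)), (290, np.int64(16)), (308, np.int64(-16)), (309, np.int64(-81)), (310, np.int64(-115)), (311, np.int64(-120)), (312, np.int64(-103)), (313, np.int64(-40)), (334, np.int64(39)), (335, np.int64(75)), (336, np.int64(90)), (337, np.int64(80)), (338, np.int64(28)), (339, np.int64(-44)), (340, np.int64(-83)), (341, np.int64(-92)), (342, np.int64(-72)), (343, np.int64(-38)), (344, np.int64(-21)), (350, np.int64(16)), (351, np.int64(17)), (352, np.int64(19)), (354, np.int64(-79)), (355, np.int64(-96)), (356, np.int64(-101)), (357, np.int64(-74))]
--call
0.0004 0.001 0.0517 -0.0001
0.0004 0.001 0.0517 -0.0001
tray_grip 0.87 [259.  58.] [0.4431 0.2185 0.05  ]
```

Upright and centred in the grip. Lowering into the rear bay to a TCP height of .035.

Emit:
carry_out --increments '[{"x": 0,"y": 0.001,"z": 0.05,"turn": 0,"gripper": -1},{"x": 0,"y": 0.001,"z": 0.05,"turn": 0,"gripper": -1},{"x": 0,"y": 0,"z": 0.025,"turn": 0,"gripper": -1},{"x": 0,"y": 0,"z": 0.012,"turn": 0,"gripper": -1},{"x": 0,"y": 0,"z": 0.004,"turn": 0,"gripper": -1},{"x": 0,"y": 0,"z": 0,"turn": 0,"gripper": -1},{"x": 0,"y": 0,"z": 0,"turn": 0,"gripper": -1}]'

```text
time: 44.7
tcp_pos: [0.4376, 0.1168, 0.0358]
tool_rot: [179.9, -0.0, 86.0]
wrist_force: [0.2, -0.5, -1.5]
width: 0.452
finger_force: 71.3
```

Emit:
carry_out --increments '[{"x": 0,"y": 0,"z": 0.004,"turn": 0,"gripper": -1},{"x": 0,"y": 0,"z": 0,"turn": 0,"gripper": -1}]'

```text
time: 44.9
tcp_pos: [0.4376, 0.1169, 0.0352]
tool_rot: [179.8, -0.0, 86.0]
wrist_force: [-6.6, -1.2, 23.5]
width: 0.456
finger_force: 74.4
```

```bash
python3 - <<'E'
from h import *
plan((.4376,.1169,.16,86),(.5225,-.437,.16,15))
E
```

```text
--call
0.0 -0.0 -0.0832 0.0001
0.0 -0.0 -0.0832 0.0001
0.0 -0.0 -0.0832 0.0001
-0.0841 0.019 -0.0 0.0303
-0.0819 0.0269 -0.0 0.0303
-0.079 0.0346 -0.0 0.0303
-0.0753 0.0419 -0.0 0.0303
-0.071 0.0489 -0.0 0.0303
--call
-0.066 0.0554 -0.0 0.0303
-0.0604 0.0615 -0.0 0.0303
-0.0543 0.0669 -0.0 0.0303
-0.0477 0.0718 -0.0 0.0303
-0.0406 0.076 -0.0 0.0303
-0.0332 0.0795 -0.0 0.0303
-0.0255 0.0824 -0.0 0.0303
-0.0176 0.0844 -0.0 0.0303
```

Emit:
carry_out --increments '[{"x": 0,"y": 0,"z": -0.002,"turn": 0,"gripper": 1},{"x": 0,"y": 0,"z": 0,"turn": 0,"gripper": 1},{"x": 0,"y": 0,"z": 0,"turn": 0,"gripper": 1},{"x": 0,"y": 0,"z": 0,"turn": 0,"gripper": 1},{"x": 0,"y": 0,"z": -0.083,"turn": 0,"gripper": 1},{"x": 0,"y": 0,"z": -0.083,"turn": 0,"gripper": 1},{"x": 0,"y": 0,"z": -0.083,"turn": 0,"gripper": 1},{"x": -0.084,"y": 0.019,"z": 0,"turn": 0.03,"gripper": 1}]'

```text
time: 45.7
tcp_pos: [0.4453, 0.0765, 0.1633]
tool_rot: [179.5, -0.1, 80.9]
wrist_force: [1.2, -1.3, -0.7]
width: 0.995
finger_force: 0.0
```

Emit:
carry_out --increments '[{"x": -0.082,"y": 0.027,"z": 0,"turn": 0.03,"gripper": 1},{"x": -0.079,"y": 0.035,"z": 0,"turn": 0.03,"gripper": 1},{"x": -0.075,"y": 0.042,"z": 0,"turn": 0.03,"gripper": 1},{"x": -0.071,"y": 0.049,"z": 0,"turn": 0.03,"gripper": 1},{"x": -0.066,"y": 0.055,"z": 0,"turn": 0.03,"gripper": 1},{"x": -0.06,"y": 0.0615,"z": 0,"turn": 0.03,"gripper": 1},{"x": -0.054,"y": 0.067,"z": 0,"turn": 0.03,"gripper": 1},{"x": -0.048,"y": 0.072,"z": 0,"turn": 0.03,"gripper": 1}]'

```text
time: 46.5
tcp_pos: [0.4981, -0.2678, 0.1585]
tool_rot: [-180.0, -0.0, 37.2]
wrist_force: [0.4, 0.3, 0.7]
width: 1.0
finger_force: 0.0
```

Emit:
carry_out --increments '[{"x": -0.041,"y": 0.076,"z": 0,"turn": 0.03,"gripper": 1},{"x": -0.033,"y": 0.079,"z": 0,"turn": 0.03,"gripper": 1},{"x": -0.0255,"y": 0.082,"z": 0,"turn": 0.03,"gripper": 1},{"x": -0.0175,"y": 0.084,"z": 0,"turn": 0.03,"gripper": 1},{"x": 0,"y": 0,"z": 0,"turn": 0,"gripper": 1},{"x": 0,"y": 0,"z": 0,"turn": 0,"gripper": 1}]'

```text
time: 47.1
tcp_pos: [0.5256, -0.4359, 0.1576]
tool_rot: [-179.9, 0.0, 15.8]
wrist_force: [0.7, 0.9, -0.2]
width: 0.999
finger_force: 0.0
```

```bash
python3 - <<'E'
from h import *
look('flat_post'); plan((.5225,-.437,.024,15))
E
```

```text
t47.1 [ 0.5256 -0.4359  0.1576] [-179.9    0.    15.8] w1.00 f0.0 [ 0.7  0.9 -0.2] q [-50.  38.  57.   0.  85.  25.]
flat_post 0.55 [255. 185.] [ 0.5198 -0.4326  0.025 ] top (0.525, -0.4361, 0.0457, 0.0304, -75.3)
--call
-0.0027 0.001 0.0897 0.0017
-0.0027 0.001 0.0897 0.0017
-0.0027 0.001 0.0897 0.0017
```

Emit:
carry_out --increments '[{"x": -0.002,"y": 0,"z": 0.088,"turn": 0.003,"gripper": 1},{"x": 0,"y": 0,"z": 0.09,"turn": 0,"gripper": 1},{"x": 0,"y": 0,"z": 0.088,"turn": 0,"gripper": 1},{"x": 0,"y": 0,"z": 0,"turn": 0,"gripper": -1},{"x": 0,"y": 0,"z": 0,"turn": 0,"gripper": -1},{"x": 0,"y": 0,"z": 0,"turn": 0,"gripper": -1},{"x": 0,"y": 0,"z": 0,"turn": 0,"gripper": -1},{"x": 0,"y": 0,"z": 0,"turn": 0,"gripper": -1}]'

```text
time: 48.0
tcp_pos: [0.5263, -0.4368, 0.0294]
tool_rot: [179.7, -0.2, 15.3]
wrist_force: [-0.0, 1.2, 8.1]
width: 0.452
finger_force: 72.5
```

```bash
python3 - <<'E'
from h import *
st();c=get_obs()['tcp_pos']
plan((c[0],c[1],.16,15.5),(.43,-.02,.16,65),(.4408,.169,.16,86))
E
```

```text
t48.0 [ 0.5263 -0.4368  0.0294] [179.7  -0.2  15.3] w0.45 f72.5 [-0.   1.2  8.1] q [-50.  45.  66.   0.  69.  25.]
--call
0.0 0.0 -0.0871 -0.0004
0.0 0.0 -0.0871 -0.0004
0.0 0.0 -0.0871 -0.0004
0.0037 -0.0855 -0.0 -0.0275
0.0111 -0.0848 -0.0 -0.0275
0.0184 -0.0836 -0.0 -0.0275
0.0255 -0.0817 -0.0 -0.0275
0.0325 -0.0792 -0.0 -0.0275
--call
0.0392 -0.0761 -0.0 -0.0275
0.0456 -0.0724 -0.0 -0.0275
0.0517 -0.0682 -0.0 -0.0275
0.0574 -0.0635 -0.0 -0.0275
0.0626 -0.0583 -0.0 -0.0275
0.0703 -0.028 -0.0 -0.0233
0.0722 -0.0228 -0.0 -0.0233
0.0737 -0.0175 -0.0 -0.0233
--call
0.0748 -0.012 -0.0 -0.0233
0.0754 -0.0065 -0.0 -0.0233
```

Emit:
carry_out --increments '[{"x": 0,"y": 0,"z": -0.07,"turn": 0,"gripper": -1},{"x": 0,"y": 0,"z": -0.07,"turn": 0,"gripper": -1},{"x": 0,"y": 0,"z": -0.06,"turn": 0,"gripper": -1},{"x": 0.004,"y": -0.0855,"z": 0,"turn": -0.0275,"gripper": -1},{"x": 0.011,"y": -0.085,"z": 0,"turn": -0.0275,"gripper": -1},{"x": 0.018,"y": -0.0835,"z": 0,"turn": -0.0275,"gripper": -1},{"x": 0.0255,"y": -0.0815,"z": 0,"turn": -0.0275,"gripper": -1},{"x": 0.0325,"y": -0.079,"z": 0,"turn": -0.0275,"gripper": -1}]'

```text
time: 48.8
tcp_pos: [0.4774, -0.226, 0.1275]
tool_rot: [179.8, -0.0, 40.2]
wrist_force: [0.7, 0.9, -1.2]
width: 0.451
finger_force: 71.4
```

Emit:
carry_out --increments '[{"x": 0.039,"y": -0.076,"z": 0,"turn": -0.0275,"gripper": -1},{"x": 0.0455,"y": -0.0725,"z": 0,"turn": -0.0275,"gripper": -1},{"x": 0.0515,"y": -0.068,"z": 0,"turn": -0.0275,"gripper": -1},{"x": 0.0575,"y": -0.0635,"z": 0,"turn": -0.0275,"gripper": -1},{"x": 0.0625,"y": -0.058,"z": 0,"turn": -0.0275,"gripper": -1},{"x": 0.07,"y": -0.028,"z": 0,"turn": -0.0233,"gripper": -1},{"x": 0.072,"y": -0.023,"z": 0,"turn": -0.0233,"gripper": -1},{"x": 0.0735,"y": -0.0175,"z": 0,"turn": -0.0233,"gripper": -1}]'

```text
time: 49.6
tcp_pos: [0.4374, 0.0956, 0.1275]
tool_rot: [179.8, -0.0, 77.6]
wrist_force: [0.5, -0.5, -0.2]
width: 0.452
finger_force: 71.4
```

Emit:
carry_out --increments '[{"x": 0.075,"y": -0.012,"z": 0,"turn": -0.0233,"gripper": -1},{"x": 0.0755,"y": -0.0065,"z": 0,"turn": -0.0233,"gripper": -1},{"x": 0,"y": 0,"z": 0,"turn": 0,"gripper": -1},{"x": 0,"y": 0,"z": 0,"turn": 0,"gripper": -1}]'

```text
time: 50.0
tcp_pos: [0.4419, 0.1702, 0.1269]
tool_rot: [179.9, -0.0, 85.8]
wrist_force: [-0.6, 0.4, -1.1]
width: 0.448
finger_force: 71.4
```

```bash
python3 - <<'E'
from h import *
st();p=shot('wrist'); prof(p,'flat_post',.029,.028,lo=190); plan((.4408,.169,.07,86.1))
for t,z in (('tray_grip',.05),('short_block_mid',.03),('long_block_mid',.029),('square_post_mid',.032)):
    for r in cams.pinpoint(t,p)[:2]:
        u=pix(r['centre']); print(t,round(r['p'],2),np.round(u),np.round(atz(p,u,z),4))
E
```

```text
t50.0 [0.4419 0.1702 0.1269] [179.9  -0.   85.8] w0.45 f71.4 [-0.6  0.4 -1.1] q [ 7. 21. 96. -0. 63. 11.]
pred front-top,front-foot,rear-top rows [249, 208, 299]
[(214, np.int64(-41)), (215, np.int64(-45)), (216, np.int64(-44)), (217, np.int64(-33)), (253, np.int64(26)), (254, np.int64(43)), (255, np.int64(59)), (256, np.int64(66)), (257, np.int64(65)), (258, np.int64(58)), (259, np.int64(47)), (260, np.int64(33)), (261, np.int64(21)), (269, np.int64(-97)), (270, np.int64(-88)), (271, np.int64(-76)), (272, np.int64(-76)), (273, np.int64(21)), (274, np.int64(15)), (292, np.int64(63)), (293, np.int64(61)), (294, np.int64(58)), (295, np.int64(59)), (301, np.int64(-21)), (302, np.int64(-88)), (303, np.int64(-116)), (304, np.int64(-112)), (305, np.int64(-93)), (306, np.int64(-24)), (353, np.int64(-25)), (354, np.int64(-79)), (355, np.int64(-87)), (356, np.int64(-87)), (357, np.int64(-59))]
--call
-0.0006 -0.001 0.0566 -0.001
-0.0005 -0.001 0.0566 -0.001
tray_grip 0.74 [256.  65.] [0.4469 0.2686 0.05  ]
tray_grip 0.69 [260. 140.] [0.4455 0.218  0.05  ]
short_block_mid 0.91 [256.  64.] [0.4466 0.2704 0.03  ]
```

Emit:
carry_out --increments '[{"x": 0.002,"y": -0.001,"z": 0.056,"turn": 0,"gripper": -1},{"x": 0,"y": -0.001,"z": 0.056,"turn": 0,"gripper": -1},{"x": 0,"y": 0,"z": 0.04,"turn": 0,"gripper": -1},{"x": 0,"y": 0,"z": 0.02,"turn": 0,"gripper": -1},{"x": 0,"y": 0,"z": 0.006,"turn": 0,"gripper": -1},{"x": 0,"y": 0,"z": 0,"turn": 0,"gripper": -1},{"x": 0,"y": 0,"z": 0,"turn": 0,"gripper": -1}]'

```text
time: 50.95
tcp_pos: [0.4413, 0.1708, 0.0375]
tool_rot: [179.9, -0.0, 85.8]
wrist_force: [0.5, -1.3, -0.7]
width: 0.453
finger_force: 71.4
```

Emit:
carry_out --increments '[{"x": 0,"y": 0,"z": 0.003,"turn": 0,"gripper": -1},{"x": 0,"y": 0,"z": 0,"turn": 0,"gripper": -1}]'

```text
time: 51.15
tcp_pos: [0.4409, 0.1708, 0.0356]
tool_rot: [180.0, -0.0, 85.8]
wrist_force: [-0.0, 0.1, -0.8]
width: 0.45
finger_force: 71.4
```

Emit:
carry_out --increments '[{"x": 0,"y": 0,"z": 0.002,"turn": 0,"gripper": -1},{"x": 0,"y": 0,"z": 0.001,"turn": 0,"gripper": -1},{"x": 0,"y": 0,"z": 0,"turn": 0,"gripper": -1}]'

```text
time: 51.45
tcp_pos: [0.4409, 0.1709, 0.0353]
tool_rot: [179.9, -0.0, 85.8]
wrist_force: [-5.1, -0.5, 19.2]
width: 0.449
finger_force: 73.9
```

```bash
python3 - <<'E'
from h import *
st();plan((.4409,.1708,.2,86),(.43,.17,.34,86))
E
```

```text
t51.5 [0.4409 0.1709 0.0353] [179.9  -0.   85.8] w0.45 f73.9 [-5.1 -0.5 19.2] q [  7.  29. 102.  -0.  49.  11.]
--call
-0.0 -0.0 -0.0824 -0.0003
-0.0 -0.0 -0.0824 -0.0003
-0.0 -0.0 -0.0824 -0.0003
-0.0 -0.0 -0.0824 -0.0003
-0.0008 -0.0054 -0.07 -0.0
-0.0008 -0.0054 -0.07 -0.0
-0.0008 -0.0054 -0.07 -0.0
-0.0008 -0.0054 -0.07 -0.0
```

Emit:
carry_out --increments '[{"x": 0,"y": 0,"z": -0.002,"turn": 0,"gripper": 1},{"x": 0,"y": 0,"z": 0,"turn": 0,"gripper": 1},{"x": 0,"y": 0,"z": 0,"turn": 0,"gripper": 1},{"x": 0,"y": 0,"z": 0,"turn": 0,"gripper": 1},{"x": 0,"y": 0,"z": -0.082,"turn": 0,"gripper": 1},{"x": 0,"y": 0,"z": -0.082,"turn": 0,"gripper": 1},{"x": 0,"y": 0,"z": -0.082,"turn": 0,"gripper": 1},{"x": 0,"y": 0,"z": -0.082,"turn": 0,"gripper": 1}]'

```text
time: 52.25
tcp_pos: [0.4404, 0.1708, 0.2003]
tool_rot: [-180.0, 0.0, 85.8]
wrist_force: [0.0, -0.5, -0.6]
width: 1.003
finger_force: 0.0
```

Emit:
carry_out --increments '[{"x": 0,"y": 0,"z": -0.08,"turn": 0,"gripper": 1},{"x": 0,"y": 0,"z": -0.08,"turn": 0,"gripper": 1},{"x": 0,"y": 0,"z": -0.08,"turn": 0,"gripper": 1},{"x": 0.04,"y": 0,"z": -0.07,"turn": 0,"gripper": 1},{"x": 0,"y": 0,"z": -0.06,"turn": 0,"gripper": 1},{"x": 0,"y": 0,"z": 0,"turn": 0,"gripper": 1},{"x": 0,"y": 0,"z": 0,"turn": 0,"gripper": 1}]'

```text
time: 52.95
tcp_pos: [0.4422, 0.1908, 0.3833]
tool_rot: [-180.0, 0.0, 85.8]
wrist_force: [-0.2, 0.5, 0.0]
width: 1.001
finger_force: 0.0
```

```bash
python3 - <<'E'
from h import *
st();p=shot('wrist'); q=shot('scene')
a=cv2.resize(p['frame'][...,::-1][0:230,170:370],(480,552),interpolation=cv2.INTER_CUBIC)
b=cv2.resize(q['frame'][...,::-1][130:246,150:216],(314,552),interpolation=cv2.INTER_CUBIC)
cv2.imwrite('pics/fin.png',np.hstack([a,b]))
for t,z in (('dock_stop',.012),('tray_grip',.05),('tray_nose',.012),('short_block_mid',.03),('long_block_mid',.029),('square_post_mid',.032),('flat_post_mid',.031),('round_post_mid',.027)):
    for n,im in (('w',p),('s',q)):
        for r in cams.pinpoint(t,im)[:2]:
            u=pix(r['centre']); print(n,t,round(r['p'],2),np.round(u),np.round(atz(im,u,z),4))
E
```

```text
t53.0 [0.4422 0.1908 0.3833] [-180.     0.    85.8] w1.00 f0.0 [-0.2  0.5  0. ] q [  9.  11.  65.  -0. 104.  13.]
w dock_stop 0.96 [257.   9.] [0.4529 0.3835 0.012 ]
s dock_stop 0.86 [184. 159.] [0.4675 0.3976 0.012 ]
s dock_stop 0.29 [212. 146.] [0.6108 0.4375 0.012 ]
w tray_grip 0.76 [258. 126.] [0.4415 0.2182 0.05  ]
w tray_nose 0.98 [259.   8.] [0.4556 0.3848 0.012 ]
s tray_nose 0.84 [180. 161.] [0.449  0.3949 0.012 ]
s tray_nose 0.3 [201. 203.] [0.4276 0.1099 0.012 ]
w short_block_mid 0.95 [257.  92.] [0.4441 0.2678 0.03  ]
s short_block_mid 0.44 [192. 175.] [0.4526 0.2581 0.03  ]
s short_block_mid 0.26 [186. 170.] [0.4418 0.3033 0.03  ]
w long_block_mid 0.61 [259.  50.] [0.4507 0.3272 0.029 ]
s long_block_mid 0.84 [264. 320.] [ 0.3911 -0.4557  0.029 ]
s long_block_mid 0.69 [281. 190.] [0.7193 0.0315 0.029 ]
w square_post_mid 0.79 [260. 183.] [0.4376 0.1187 0.032 ]
s square_post_mid 0.56 [204. 197.] [0.4418 0.1147 0.032 ]
s square_post_mid 0.52 [197. 189.] [0.4372 0.1674 0.032 ]
w flat_post_mid 0.78 [259. 153.] [0.44  0.171 0.031]
s flat_post_mid 0.49 [199. 189.] [0.4436 0.1677 0.031 ]
w round_post_mid 0.5 [259. 124.] [0.4425 0.2175 0.027 ]
```

View pics/fin.png

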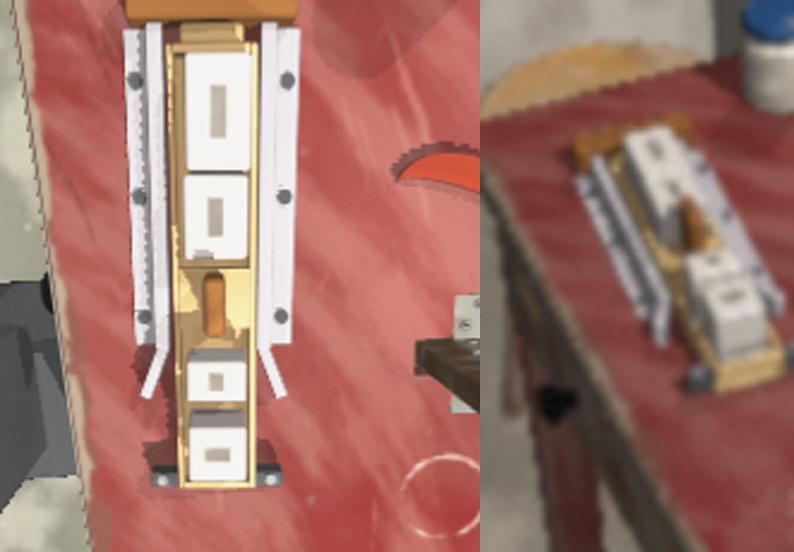

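The final picture shows the nose block against the stop at (212,25), with the long and short blocks upright in the nose bay (217,110)/(215,215). The flat and square posts are upright in the rear bay (217,380)/(217,450), and the jar is untouched. No round post was found in any of the pictures I checked, so I'm handing in.

```bash
python3 -c "
from h import *
q=shot('top'); print([ (round(r['p'],2),pix(r['centre'])) for r in cams.pinpoint('round_post_mid',q)]); print(order.hand_in())"
```

```text
[]
the job is handed in; nothing more can be done
None
```

I handed the job in at about 53 s: the tray is turned end for end and fully home against the stop. The long and short blocks are upright in the nose bay and the flat and square posts in the rear bay; no round post was found. On its first trip the long block caught the tray's tab and tipped in the grip, so I stood it back up on the table and packed it again; the bolt, the jar and the purple blocks were not touched.

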